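# Find the screw cap that fits the reagent bottle

## Task

Close the clamped amber bottle with the one of the three white screw caps whose thread fits it: try the caps on the neck until one catches, let go of that cap while it is only part-way on, take a fresh grip and screw it fully home. Caps that do not fit go back on the grey mat, closed end up; leave the beaker, the jar and the spatula alone.

Things in the scene. Friction and masses are not known exactly. Their poses are not given: they have to be found in the camera images.
- cap_p_center (a point): Ribbed white screw cap, closed end up, round, 54 mm across, 28 mm high; all three look alike, which one fits must be found by trying. In the fitting one: skirt 16 mm deep inside, 3 short lugs in it, 120 degrees apart, 3 mm above the lower edge. Point: on its axis half-way up, 14 mm above the lower edge; z up out of the closed end, x towards one lug. Fully home: 2 mm below the rim.
- cap_q_center (a point): Ribbed white screw cap, closed end up, round, 54 mm across, 28 mm high; all three look alike, which one fits must be found by trying. In the fitting one: skirt 16 mm deep inside, 3 short lugs in it, 120 degrees apart, 3 mm above the lower edge. Point: on its axis half-way up, 14 mm above the lower edge; z up out of the closed end, x towards one lug. Fully home: 2 mm below the rim.
- cap_r_center (a point): Ribbed white screw cap, closed end up, round, 54 mm across, 28 mm high; all three look alike, which one fits must be found by trying. In the fitting one: skirt 16 mm deep inside, 3 short lugs in it, 120 degrees apart, 3 mm above the lower edge. Point: on its axis half-way up, 14 mm above the lower edge; z up out of the closed end, x towards one lug. Fully home: 2 mm below the rim.
- neck_rim (a point): Middle of the bottle's mouth, level with the rim, 120 mm above the bench, z up. Neck 36 mm thick, outer thread 43 mm across: right-hand (closes clockwise from above), 3 starts 120 degrees apart, 18 mm travel per turn, ridges 2.4 mm thick, 6 mm apart, 1.3 mm free play. x points to one ridge's start, 2 mm below the rim; each falls clockwise for 200 degrees. Shoulder 29 mm below the rim.
- bottle: Amber glass bottle, body 72 mm wide, fixed in a steel holder 104 mm across; origin under it at bench level. The fitting cap catches when its lugs pass under the ridge starts (cap centre then 6.5 mm above the rim), home 170 degrees later; then it cannot be pulled up. Of the wrong caps one stays on top of the rim (centre 14 mm above it), one drops over to 6.5 mm below it, spins and lifts off.
- mat: Flat grey mat fixed on the bench, 130 mm (its x) by 400 mm (its y), 4 mm thick; the three caps stand on it in a row along its y, about 115 mm apart. Origin at the centre of its underside (bench level), z up.
- beaker: Bystander: glass beaker, 66 mm across, 85 mm high, origin at the centre of its base. Leave alone.
- jar: Bystander: small closed glass jar, 48 mm across, 60 mm high, origin at the centre of its base. Leave alone.
- spatula: Bystander: thin steel lab spatula 178 mm long lying on the bench, origin at its middle. Leave alone.
Not all that is in view belongs to the job. What is shaped like the part that bears cap_r_center but black or red is not meant.

How it is judged (in metres and radians):
On the way:
1. a cap that catches sits part-way on the neck, let go, not yet screwed home (((horizontal distance between cap_p_center and neck_rim below 0.006 m and z of cap_p_center in the frame of neck_rim between 0 and 0.0125 m and angle between cap_p_center's own z axis and vertical below 0.2 rad and contact force between cap_p and the fingers below 0.1 N) or (horizontal distance between cap_q_center and neck_rim below 0.006 m and z of cap_q_center in the frame of neck_rim between 0 and 0.0125 m and angle between cap_q_center's own z axis and vertical below 0.2 rad and contact force between cap_q and the fingers below 0.1 N) or (horizontal distance between cap_r_center and neck_rim below 0.006 m and z of cap_r_center in the frame of neck_rim between 0 and 0.0125 m and angle between cap_r_center's own z axis and vertical below 0.2 rad and contact force between cap_r and the fingers below 0.1 N))), for 0.2 s.
At the end, for the whole second after the job is handed in: One cap, the fitting one, is screwed home: its top within 1.5 mm of resting on the rim, centred within 4 mm, level within 4 degrees, at rest. Both other caps stand closed end up on the grey mat (their centres over the mat, resting on it), and no cap is touched (((horizontal distance between cap_p_center and neck_rim below 0.004 m and z of cap_p_center in the frame of neck_rim between -0.004 and -0.0005 m and angle between cap_p_center's own z axis and vertical below 0.07 rad and contact force between each of cap_p, cap_q, cap_r and the fingers below 0.1 N and linear speed of cap_p below 0.02 m/s and x of cap_q_center in the frame of mat between -0.065 and 0.065 m and y of cap_q_center in the frame of mat between -0.2 and 0.2 m and z of cap_q_center in the frame of mat between 0.015 and 0.021 m and angle between each of cap_q_center, cap_r_center's own z axis and vertical below 0.1 rad and x of cap_r_center in the frame of mat between -0.065 and 0.065 m and y of cap_r_center in the frame of mat between -0.2 and 0.2 m and z of cap_r_center in the frame of mat between 0.015 and 0.021 m) or (horizontal distance between cap_q_center and neck_rim below 0.004 m and z of cap_q_center in the frame of neck_rim between -0.004 and -0.0005 m and angle between cap_q_center's own z axis and vertical below 0.07 rad and contact force between each of cap_q, cap_p, cap_r and the fingers below 0.1 N and linear speed of cap_q below 0.02 m/s and x of cap_p_center in the frame of mat between -0.065 and 0.065 m and y of cap_p_center in the frame of mat between -0.2 and 0.2 m and z of cap_p_center in the frame of mat between 0.015 and 0.021 m and angle between each of cap_p_center, cap_r_center's own z axis and vertical below 0.1 rad and x of cap_r_center in the frame of mat between -0.065 and 0.065 m and y of cap_r_center in the frame of mat between -0.2 and 0.2 m and z of cap_r_center in the frame of mat between 0.015 and 0.021 m) or (horizontal distance between cap_r_center and neck_rim below 0.004 m and z of cap_r_center in the frame of neck_rim between -0.004 and -0.0005 m and angle between cap_r_center's own z axis and vertical below 0.07 rad and contact force between each of cap_r, cap_p, cap_q and the fingers below 0.1 N and linear speed of cap_r below 0.02 m/s and x of cap_p_center in the frame of mat between -0.065 and 0.065 m and y of cap_p_center in the frame of mat between -0.2 and 0.2 m and z of cap_p_center in the frame of mat between 0.015 and 0.021 m and angle between each of cap_p_center, cap_q_center's own z axis and vertical below 0.1 rad and x of cap_q_center in the frame of mat between -0.065 and 0.065 m and y of cap_q_center in the frame of mat between -0.2 and 0.2 m and z of cap_q_center in the frame of mat between 0.015 and 0.021 m))).
It fails at once if the beaker was moved by more than 30 mm (distance of beaker from where it was at the start of the episode above 0.03 m).
It fails at once if the jar was moved by more than 30 mm (distance of jar from where it was at the start of the episode above 0.03 m).
It fails at once if the spatula was moved by more than 30 mm (distance of spatula from where it was at the start of the episode above 0.03 m).
It also fails if it takes over 72 s, if anything falls off the work surface, if the arm or the gripper's body presses on something with over 40 N, if the wrist force passes 120 N, or if a joint passes its speed limit or range.

## Robot

A 7-joint arm with a two-finger parallel gripper is mounted at the origin on the work surface. World frame = base frame: x ahead of the robot, y to its left, z up, the work surface at z = 0. Lengths are in mm, angles in rad, forces in N, time in s.
With the tool pointing down it reaches from about 400 to 875 mm from the base axis. Payload 4.4 kg.
Tool frame: the origin (TCP) lies at the very end of the fingers, on their centre line; the grasp point (between the pads) lies 19 mm behind it; y points along the fingers, x is the direction in which the jaws open and shut, and the axes are right-handed (so a half turn about y gives the same grasp; the last joint's range is limited). The gripper opens to 85 mm and grips with 20 to 120 N. Pads are 22 mm wide; open, the fingers measure 114 mm over their backs; the gripper's body (76 mm by 85 mm) begins 54 mm behind the grasp point. The pads swing forward as they close: fully open they stand 13 mm farther back than shut.
Start: joints at [1.275, 0.628, 0.038, 1.517, -0.027, 0.996, -0.02], TCP at [148.086, -632.92, 231.313] pointing down, gripper open.
Joint ranges: [-3.06, 3.06], [-0.37, 2.12], [-1.25, 1.32], [0.18, 2.47], [-1.1, 4.24], [0.23, 1.98], [-2.94, 2.94]. Speed limits (rad/s): [2.57, 2.57, 3.14, 3.14, 3.14, 3.14, 3.14].

## Interface

Orientations are given as [roll, pitch, yaw] about the fixed x, y, z axes, in that order (R = Rz(yaw) Ry(pitch) Rx(roll)).
In Python, from cell import readout, eyes, finish_job gives the robot as it stands. The module is installed in compiled form; this text tells all that it offers.
- The arm moves only by the tool apply_moves, never from a script. Its argument "commands" is a list that holds one entry, the list of rows, each a list of 6 numbers: the shift along the tool's x, y, z in units of 0.04 m (1.0 is 0.04 m), then the turn, a rotation vector about the tool's x, y, z in units of 5 degrees (1.0 is 5 degrees). A call has 1 to 8 rows; each row shifts and turns the pose as measured when the row begins, along the tool's axes as they then stand; what a row does not reach is not made up. A row lasts 1/12 s, in which the tool goes at most 41.7 mm and 7.16 degrees, less where a joint would pass 70% of its speed; a pose out of reach is approached as far as the arm can. A call with a number of a shift or a turn outside -1 to 1 is refused whole. A call with a gripper value outside its range is refused whole. "claw" is the finger opening in mm, from 0 to 85.4, set as the call begins (left out, the last holds). The fingers move at their own pace and stop on an object; the grip force is fixed at half the most. Time passes only in rows, so rows that do not move let the fingers close. It gives the time, the measured TCP pose, the force and the opening at its end, in the units of the state.
- readout.read_state(): the state, without advancing time (a new reading comes with each control period).
- eyes.get_image(name): name is "scene" or "top" or "wrist"; returns a dict with "image" (480x640x3 uint8, red, green, blue), "mtx" (3x3 intrinsics, pixels), "rvec" (rotation vector, rad) and "tvec" (3), from world to camera coordinates, as OpenCV has them. Camera axes: x right, y down, z forward; pixel columns grow to the right and rows downward; lengths in mm; the calibration is good to about 2 mm. A picture is of the moment at which its call begins. There is no depth.
- finish_job(): hands the job in, once; it reports no verdict.
The state is a dict: "clock": time; "qpos": joint angles; "qd": joint speeds; "tau": joint torques, N m; "eef_pos": TCP position; "tool_rot": TCP orientation; "force": force on the tool from outside, world axes, zero at the start; "torque": the same for the moment, N m; "width": finger opening in mm.
Only numpy, scipy, OpenCV 4.12 (cv2) and the standard library are available. Lean on these libraries where they do the work, as an engineer would, in place of code of your own. Each camera call takes 0.05 s, during which the arm holds its last target. There are 200 camera calls.

## Working session

There is one attempt and no reset: what is moved stays moved. The work goes in short steps, Python scripts to look and compute and a tool call to move; the robot and the scene stay as the last step left them, time stands still between calls to the robot, and variables do not carry over. Pictures are saved under pics/ and viewed, about 8 in all and at most 12, crops included, and the job is handed in when it is done.

Besides the shell and the picture viewer there is one more tool, called after ">>>" by a JSON object that holds its "name" and its "arguments", one argument or row to a line. apply_moves: Moves the arm, as the interface text tells. Shifts and turns lie within -1 to 1; 1 stands for 0.04 m of shift or 5 degrees of turn. Its arguments: {"type":"object","properties":{"commands":{"type":"array"},"claw":{"type":"number"}},"required":["commands"]}

```bash
mkdir -p pics; cat > h.py <<'E'
import numpy as np, cv2
from scipy.spatial.transform import Rotation as R
from cell import readout, eyes, finish_job
def cam(n):
    d=eyes.get_image(n); d['R']=cv2.Rodrigues(np.array(d['rvec'],float))[0]; d['t']=np.array(d['tvec'],float).ravel(); d['K']=np.array(d['mtx'],float); return d
def ray(d,u,v,z):
    c=-d['R'].T@d['t']; r=d['R'].T@np.linalg.inv(d['K'])@[u,v,1]; return c+r*(z-c[2])/r[2]
def proj(d,p):
    q=d['K']@(d['R']@np.array(p,float)+d['t']); return q[:2]/q[2]
def save(d,n,crop=None,s=1):
    im=d['image'][:,:,::-1]
    if crop: im=im[crop[1]:crop[3],crop[0]:crop[2]]
    cv2.imwrite('pics/'+n,cv2.resize(im,None,fx=s,fy=s))
def st():
    s=readout.read_state(); print(s['clock'],np.round(s['eef_pos'],1),np.round(s['tool_rot'],3),np.round(s['force'],1),s['width'],np.round(s['qpos'],2)); return s
E
python3 - <<'E'
from h import *
s=st(); print(np.round(R.from_euler('xyz',s['tool_rot']).as_matrix(),2))
a=cam('scene');b=cam('top')
for d in(a,b): print(np.round(-d['R'].T@d['t']))
save(a,'scene.png');save(b,'top.png')
E
```

```text
0.0 [ 148.  -632.3  230.4] [-1.571  0.002 -1.341] [ 0.9  0.7 -0.2] 85.1349777231039 [ 1.28  0.63  0.04  1.52 -0.03  1.   -0.02]
[[ 0.23 -0.    0.97]
 [-0.97  0.    0.23]
 [-0.   -1.   -0.  ]]
[1091. -724.  779.]
[ 293.   76. 1322.]
```

View pics/scene.png

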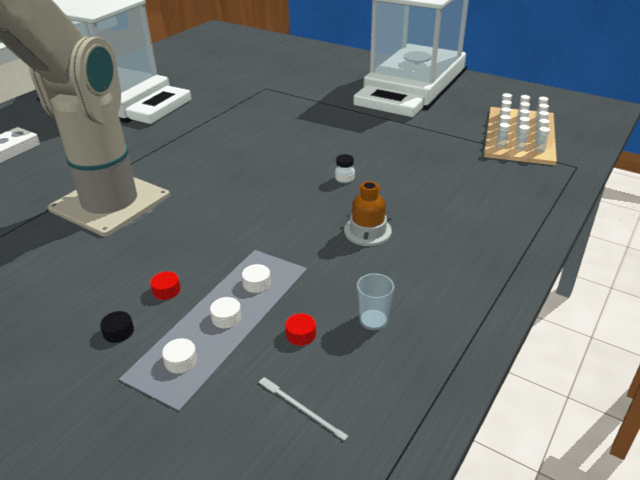

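View pics/top.png

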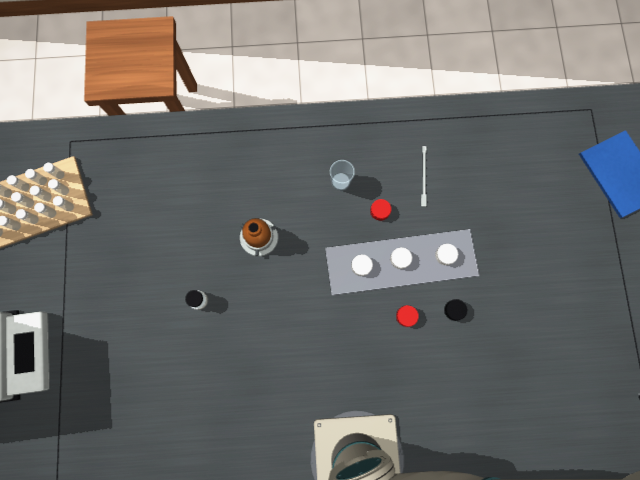

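The three white caps stand on the mat (scene: (256,278), (225,312), (180,355); top: (362,265), (401,258), (448,254)). Look-alikes to avoid are the red caps at scene (165,285) and (300,328), the black cap at (117,326), and the white tubes at (523,130). The amber bottle's mouth is at scene (370,186) / top (253,228), the beaker at (375,300), the jar at (345,168), and the spatula at (302,408).

```bash
python3 - <<'E'
from h import *
for n,box in (('top',(330,225,480,295)),('scene',(150,255,280,380))):
    d=cam(n); im=d['image'].astype(int); m=((im.min(2)>205)).astype(np.uint8); M=np.zeros_like(m); M[box[1]:box[3],box[0]:box[2]]=m[box[1]:box[3],box[0]:box[2]]
    k,l,s,c=cv2.connectedComponentsWithStats(M)
    for i in range(1,k):
        if s[i,4]>50: print(n,s[i],c[i].round(1),ray(d,*c[i],32 if n=='top' else 22).round(1))
    # mouth: dark region within amber
    for n2,uv in (('mat',None),):
        h=cv2.cvtColor(d['image'],cv2.COLOR_RGB2HSV); B=(225,205,285,260) if n=='top' else (340,175,400,245)
        g=h[B[1]:B[3],B[0]:B[2]]; a=((g[:,:,0]<20)&(g[:,:,1]>140)&(g[:,:,2]>60)).astype(np.uint8); 
        ys,xs=np.nonzero(a); print('amber',xs.min()+B[0],xs.max()+B[0],ys.min()+B[1],ys.max()+B[1])
    for nm,uv in {'top':dict(rim=(253,228.5),beaker=(341,182),jar=(196,299)),'scene':dict(rim=(370,186))}[n].items():
        print(nm,ray(d,*uv,dict(rim=120,beaker=0,jar=60)[nm]).round(1))
    if n=='top': a=d
    else: b=d
for u in ((326,248),(470,230),(479,275),(332,295)): print('mat',ray(a,*u,4).round())
c1=a['image'][210:280,235:275]; c2=b['image'][175:245,350:390]; c3=a['image'][225:295,325:485]
cv2.imwrite('pics/c.png',cv2.resize(np.hstack([c1,c2,c3[:70]]),None,fx=3.3,fy=6 if 0 else 3.3,interpolation=2)[:,:,::-1])
E
```

```text
top [437 244  21  20 321] [447.1 253.1] [ 501.3 -278.    32. ]
top [391 247  21  21 320] [401.1 256.9] [ 499.1 -155.5   32. ]
top [352 255  20  20 322] [361.6 264.3] [486.4 -49.4  32. ]
amber 243 269 219 246
rim [580.9 222.3 120. ]
beaker [727.1 -14.3   0. ]
jar [420.5 381.9  60. ]
scene [242 264  28  18 387] [255.4 272.7] [479.5 -39.4  22. ]
scene [210 297  30  20 469] [224.7 306.7] [ 491.9 -147.    22. ]
scene [162 338  33  24 592] [178.2 349.8] [ 494.4 -271.6   22. ]
amber 352 384 181 226
rim [587.3 223.  120. ]Traceback (most recent call last):
  File "<stdin>", line 16, in <module>
  File "h.py", line 7, in ray
    c=-d['R'].T@d['t']; r=d['R'].T@np.linalg.inv(d['K'])@[u,v,1]; return c+r*(z-c[2])/r[2]
       ~^^^^^
IndexError: only integers, slices (`:`), ellipsis (`...`), numpy.newaxis (`None`) and integer or boolean arrays are valid indices
```

>>> {"name": "apply_moves", "arguments": {
  "commands": [
    [[-0.72,0,0.68,0,0,0],[-0.72,0,0.68,0,0,0],[-0.72,0,0.68,0,0,0],[-0.72,0,0.68,0,0,0],[-0.72,0,0.68,0,0,0],[-0.72,0,0.68,0,0,0],[-0.72,0,0.68,0,0,0],[-0.72,0,0.68,0,0,0]]
  ],
  "claw": 85
}}

```text
clock: 0.87
eef_pos: [305.6, -357.4, 226.6]
tool_rot: [-1.577, -0.004, -1.36]
force: [1.3, -0.5, 0.6]
width: 84.8
```

```bash
python3 -c "
from h import *
st()"
```

```text
0.8667 [ 305.6 -357.4  226.6] [-1.577 -0.004 -1.36 ] [ 1.3 -0.5  0.6] 84.77937016330304 [ 0.78  0.38  0.03  2.01 -0.01  0.75 -0.55]
```

```bash
cat >> h.py <<'E'
def plan(x,y,z,yaw,v=0.95,w=0.95,nmin=1):
    s=readout.read_state(); p=np.array(s['eef_pos'],float); r=R.from_euler('xyz',s['tool_rot'])
    T=R.from_euler('xyz',[-np.pi/2,0,yaw]); P=np.array([x,y,z],float)
    rv=(r.inv()*T).as_rotvec()  # shortest path; keep turns <180
    n=int(max(nmin,np.ceil(np.linalg.norm(P-p)/40/v),np.ceil(np.degrees(np.linalg.norm(rv))/5/w)))
    rows=[]
    for i in range(n):
        ri=r*R.from_rotvec(rv*i/n); d=ri.inv().apply((P-p)/n)/40
        rows.append(list((np.r_[d,np.degrees(rv)/n/5]).round(3)+0.0))
    print(n,'rows, clock',s['clock'],'at',p.round(1),'yaw',round(s['tool_rot'][2],3))
    for i in range(0,n,8): print('[['+', '.join('['+','.join('%g'%c for c in q)+']' for q in rows[i:i+8])+']]')
E
python3 -c "
from h import *
plan(485,-49,230,0)"
```

```text
17 rows, clock 0.8667 at [ 305.6 -357.4  226.6] yaw -1.36
[[[-0.388,-0.009,0.353,0.005,-0.917,-0.001], [-0.359,-0.009,0.383,0.005,-0.917,-0.001], [-0.327,-0.008,0.41,0.005,-0.917,-0.001], [-0.293,-0.008,0.435,0.005,-0.917,-0.001], [-0.258,-0.008,0.457,0.005,-0.917,-0.001], [-0.22,-0.008,0.476,0.005,-0.917,-0.001], [-0.181,-0.008,0.492,0.005,-0.917,-0.001], [-0.142,-0.007,0.505,0.005,-0.917,-0.001]]]
[[[-0.101,-0.007,0.515,0.005,-0.917,-0.001], [-0.059,-0.007,0.521,0.005,-0.917,-0.001], [-0.017,-0.007,0.524,0.005,-0.917,-0.001], [0.025,-0.006,0.524,0.005,-0.917,-0.001], [0.066,-0.006,0.52,0.005,-0.917,-0.001], [0.108,-0.006,0.513,0.005,-0.917,-0.001], [0.148,-0.006,0.503,0.005,-0.917,-0.001], [0.188,-0.005,0.49,0.005,-0.917,-0.001]]]
[[[0.227,-0.005,0.473,0.005,-0.917,-0.001]]]
```

>>> {"name": "apply_moves", "arguments": {
  "commands": [
    [[-0.39,-0.01,0.35,0,-0.92,0],[-0.36,-0.01,0.38,0,-0.92,0],[-0.33,-0.01,0.41,0,-0.92,0],[-0.29,-0.01,0.43,0,-0.92,0],[-0.26,-0.01,0.46,0,-0.92,0],[-0.22,-0.01,0.48,0,-0.92,0],[-0.18,-0.01,0.49,0,-0.92,0],[-0.14,-0.01,0.5,0,-0.92,0]]
  ]
}}

```text
clock: 1.53
eef_pos: [392.9, -196.7, 229.7]
tool_rot: [-1.576, 0.001, -0.678]
force: [-0.2, 0.1, -0.2]
width: 84.8
```

>>> {"name": "apply_moves", "arguments": {
  "commands": [
    [[-0.1,-0.01,0.51,0,-0.92,0],[-0.06,-0.01,0.52,0,-0.92,0],[-0.02,-0.01,0.52,0,-0.92,0],[0.02,-0.01,0.52,0,-0.92,0],[0.07,-0.01,0.52,0,-0.92,0],[0.11,-0.01,0.51,0,-0.92,0],[0.15,-0.01,0.5,0,-0.92,0],[0.19,0,0.49,0,-0.92,0]]
  ]
}}

```text
clock: 2.2
eef_pos: [471.4, -40.2, 232.3]
tool_rot: [-1.576, 0.003, -0.004]
force: [0.1, -0.2, 0.6]
width: 85.0
```

```bash
python3 - <<'E'
from h import *
s=st()
d=cam('wrist'); print((-d['R'].T@d['t']).round(1), proj(d,s['eef_pos']))
for p in((486,-49,32),(583,222,120)): print(proj(d,p))
save(d,'w1.png')
E
```

```text
2.2 [471.4 -40.2 232.3] [-1.576  0.003 -0.004] [ 0.1 -0.2  0.6] 85.00537824661679 [ 0.31  0.4  -0.39  1.98  0.21  0.8  -0.21]
[472.6  30.1 375.5] [314.12594039 308.72818986]
[331.04114669 221.57258171]
[ 530.13466562 -255.05102645]
```

View pics/w1.png

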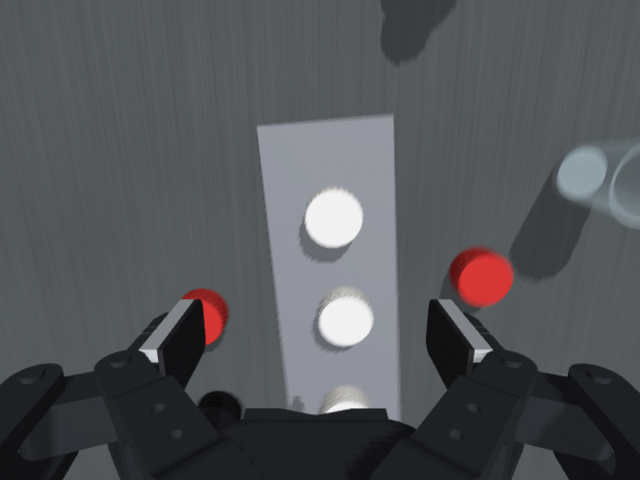

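The wrist view shows white caps at (334,217), (345,320) and (345,405), red ones at (205,318) and (482,277), and black at (220,405). I'm taking the first white cap, at (334,217).

```bash
cat >> h.py <<'E'
def caps(d,z=32,thr=205,box=(250,150,400,420),amin=300):
    im=d['image'].astype(int); m=(im.min(2)>thr).astype(np.uint8); M=np.zeros_like(m); a,b,c,e=box; M[b:e,a:c]=m[b:e,a:c]
    out=[]
    for k in cv2.findContours(M,0,1)[0]:
        if cv2.contourArea(k)>amin:
            (u,v),r=cv2.minEnclosingCircle(k); el=cv2.fitEllipse(k); q=ray(d,*el[0],z); out.append(q); print('cap',np.round([u,v,r],1),np.round(el[0]+el[1],1),q.round(1))
    return out
E
python3 - <<'E'
from h import *
d=cam('wrist'); q=caps(d)
p=min(q,key=lambda p:abs(p[1]+49)); plan(p[0],p[1],90,0)
E
```

```text
cap [339.3 326.   26.4] [339.7 327.8  46.4  51.5] [ 499.9 -154.    32. ]
cap [329.1 225.6  28.4] [329.1 226.   54.2  55.7] [487.5 -47.4  32. ]
4 rows, clock 2.3 at [472.8 -37.3 232.4] yaw -0.001
[[[0.093,0.89,-0.061,0.006,-0.002,-0.002], [0.093,0.89,-0.062,0.006,-0.002,-0.002], [0.092,0.89,-0.062,0.006,-0.002,-0.002], [0.092,0.89,-0.063,0.006,-0.002,-0.002]]]
```

>>> {"name": "apply_moves", "arguments": {
  "commands": [
    [[0.09,0.9,-0.06,0,0,0],[0.09,0.9,-0.06,0,0,0],[0.09,0.9,-0.06,0,0,0],[0.09,0.9,-0.06,0,0,0],[0,0.8,0,0,0,0],[0,0.7,0,0,0,0],[0,0.3,0,0,0,0],[0,0.1,0,0,0,0]]
  ]
}}

```text
clock: 2.97
eef_pos: [493.0, -52.6, 6.5]
tool_rot: [-1.578, -0.01, -0.009]
force: [0.6, 0.1, 0.7]
width: 84.8
```

```bash
python3 - <<'E'
from h import *
s=st();plan(487.5,-47.4,12,0)
E
```

```text
2.9667 [493.  -52.6   6.5] [-1.578 -0.01  -0.009] [0.6 0.1 0.7] 84.77005780384562 [ 0.15  0.8  -0.15  2.1   0.46  0.26 -0.41]
1 rows, clock 2.9667 at [493.  -52.6   6.5] yaw -0.009
[[[-0.138,-0.139,0.129,0.083,-0.108,0.118]]]
```

>>> {"name": "apply_moves", "arguments": {
  "commands": [
    [[-0.1,0,0.1,0.08,-0.1,0.12],[-0.04,-0.02,0.03,0,0,0],[0,0,0,0,0,0]]
  ]
}}

```text
clock: 3.22
eef_pos: [486.0, -48.2, 7.0]
tool_rot: [-1.571, 0.004, -0.002]
force: [0.2, -0.2, 0.3]
width: 84.9
```

>>> {"name": "apply_moves", "arguments": {
  "commands": [
    [[0,0,0,0,0,0],[0,0,0,0,0,0],[0,0,0,0,0,0],[0,0,0,0,0,0],[0,0,0,0,0,0],[0,0,0,0,0,0]]
  ],
  "claw": 45
}}

```text
clock: 3.72
eef_pos: [489.3, -48.9, 12.3]
tool_rot: [-1.572, -0.006, -0.004]
force: [-0.1, -0.5, -0.7]
width: 52.4
```

```bash
python3 - <<'E'
from h import *
s=st();d=cam('wrist'); print(proj(d,s['eef_pos'])); save(d,'w2.png')
E
```

```text
3.7167 [489.3 -48.9  12.3] [-1.572 -0.006 -0.004] [-0.1 -0.5 -0.7] 52.350900274564445 [ 0.16  0.79 -0.17  2.11  0.45  0.28 -0.41]
[314.14418665 308.75801975]
```

View pics/w2.png

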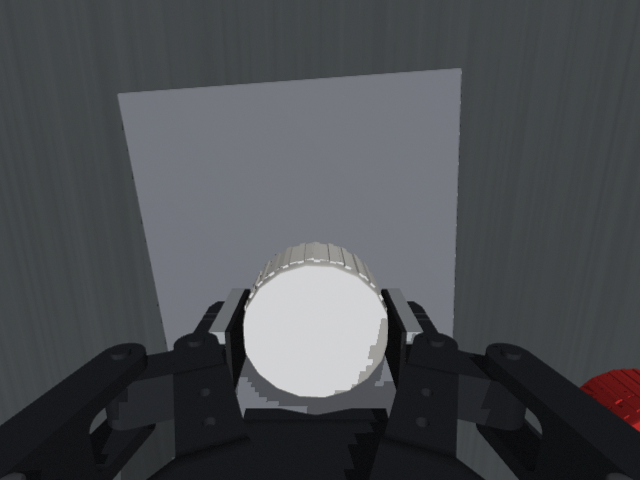

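The cap sits between the pads, its top face centred at about (316,326), with the mat behind it.

```bash
python3 - <<'E'
from h import *
P=[]
for i in range(6):
    s=readout.read_state(); P.append(np.r_[s['eef_pos'],s['tool_rot'],s['width'],s['force'],s['qpos'][5]]); d=cam('wrist')
print(np.round(P,3)); m=np.mean(P,0)
q=caps(d,32,170,(235,240,400,410))
d['image']; 
for p in q: print('off tool', R.from_euler('xyz',m[3:6]).inv().apply(p-m[:3]).round(1))
E
```

```text
[[ 4.89258e+02 -4.88660e+01  1.22330e+01 -1.57200e+00 -6.00000e-03
  -4.00000e-03  5.23650e+01 -2.99000e-01 -6.42000e-01 -3.43000e-01
   2.78000e-01]
 [ 4.89127e+02 -4.88060e+01  1.20700e+01 -1.57200e+00 -5.00000e-03
  -4.00000e-03  5.20500e+01  6.88000e-01  1.20800e+00  3.47000e-01
   2.78000e-01]
 [ 4.88999e+02 -4.87980e+01  1.19660e+01 -1.57200e+00 -5.00000e-03
  -4.00000e-03  5.23760e+01 -3.26000e-01  4.33000e-01 -1.57000e-01
   2.78000e-01]
 [ 4.88906e+02 -4.87930e+01  1.18690e+01 -1.57200e+00 -5.00000e-03
  -3.00000e-03  5.20260e+01 -6.27000e-01  1.79000e-01  2.13000e-01
   2.78000e-01]
 [ 4.88890e+02 -4.87320e+01  1.18430e+01 -1.57200e+00 -5.00000e-03
  -3.00000e-03  5.17100e+01 -3.35000e-01 -4.37000e-01  1.68000e-01
   2.78000e-01]
 [ 4.88857e+02 -4.87220e+01  1.18160e+01 -1.57200e+00 -5.00000e-03
  -3.00000e-03  5.18860e+01  2.09000e-01  6.51000e-01  3.41000e-01
   2.78000e-01]]
cap [314.5 326.5  73.3] [312.4 329.7 129.3 140. ] [488.2 -47.3  32. ]
off tool [ -0.7 -20.    1.5]
```

>>> {"name": "apply_moves", "arguments": {
  "commands": [
    [[0,0,0,0,0,0],[0,0,0,0,-0.5,0],[0,0,0,0,-1,0],[0,0,0,0,-1,0],[0,0,0,0,-1,0],[0,0,0,0,-1,0],[0,0,0,0,-1,0],[0,0,0,0,-1,0]]
  ],
  "claw": 66
}}

```text
clock: 4.73
eef_pos: [489.0, -48.6, 11.5]
tool_rot: [-1.575, -0.003, 0.589]
force: [-0.3, 0.3, -0.6]
width: 66.2
```

>>> {"name": "apply_moves", "arguments": {
  "commands": [
    [[0,0,0,0,-1,0],[0,0,0,0,-1,0],[0,0,0,0,-1,0],[0,0,0,0,-1,0],[0,0,0,0,-1,0],[0,0,0,0,-1,0],[0,0,0,0,-1,0],[0,0,0,0,-1,0]]
  ]
}}

```text
clock: 5.4
eef_pos: [489.2, -49.2, 11.4]
tool_rot: [-1.576, 0.002, 1.323]
force: [-0.3, 0.1, 0.2]
width: 65.9
```

```bash
python3 - <<'E'
from h import *
for i in range(3):cam('wrist')
s=st();plan(488.9,-48.7,11,1.5)
E
```

```text
5.55 [489.1 -49.1  11.3] [-1.576e+00  1.000e-03  1.316e+00] [-0.8 -0.6 -0. ] 65.98698295366509 [ 0.35  0.83 -0.47  2.1   0.94  0.43  0.45]
3 rows, clock 5.55 at [489.1 -49.1  11.3] yaw 1.316
[[[0.003,0.003,0.003,0.019,-0.702,-0.007], [0.003,0.003,0.003,0.019,-0.702,-0.007], [0.003,0.003,0.002,0.019,-0.702,-0.007]]]
```

>>> {"name": "apply_moves", "arguments": {
  "commands": [
    [[0,0,0,0.02,-0.75,0],[0,0,0,0.02,-0.75,0],[0,0,0,0.02,-0.75,0],[0,0,0,0,0,0]]
  ]
}}

```text
clock: 5.88
eef_pos: [489.1, -49.2, 11.3]
tool_rot: [-1.57, 0.003, 1.51]
force: [-0.5, -0.7, 0.0]
width: 65.8
```

>>> {"name": "apply_moves", "arguments": {
  "commands": [
    [[0,0,0,0,0,0],[0,0,0,0,0,0],[0,0,0,0,0,0],[0,0,0,0,0,0]]
  ],
  "claw": 45
}}

```text
clock: 6.22
eef_pos: [489.1, -49.2, 12.1]
tool_rot: [-1.571, 0.004, 1.499]
force: [-0.3, -0.9, -0.0]
width: 51.7
```

```bash
python3 - <<'E'
from h import *
for i in range(3):d=cam('wrist')
s=st();q=caps(d,32,170,(235,240,400,410))
for p in q: print('off tool', R.from_euler('xyz',s['tool_rot']).inv().apply(p-s['eef_pos']).round(1))
E
```

```text
6.3667 [489.  -49.2  12. ] [-1.57   0.004  1.5  ] [-0.4 -0.8  0.7] 51.6477873448136 [ 0.39  0.84 -0.52  2.09  0.98  0.47  0.6 ]
cap [313.5 350.5  66.7] [311.1 364.8  47.5 131.4] [504.4 -50.1  32. ]
off tool [  0.2 -20.  -15.4]
```

>>> {"name": "apply_moves", "arguments": {
  "commands": [
    [[0,-0.5,0,0,0,0],[0,-0.9,0,0,0,0],[0,-0.9,0,0,0,0],[0,-0.9,0,0,0,0],[0,-0.9,0,0,0,0],[0,-0.5,0,0,0,0],[0,0,0,0,0,0]]
  ]
}}

```text
clock: 6.95
eef_pos: [486.9, -47.1, 201.1]
tool_rot: [-1.561, 0.002, 1.499]
force: [-0.1, -0.0, -0.7]
width: 51.8
```

```bash
python3 - <<'E'
from h import *
d=cam('wrist');s=st();save(d,'x.png');plan(627,295,205,2.6)
E
```

```text
7.0 [486.3 -47.4 199.6] [-1.559  0.002  1.499] [-0.3 -0.1 -0.2] 52.085624543481444 [ 0.62  0.58 -0.86  1.97  0.57  0.87  0.94]
14 rows, clock 7.0 at [486.3 -47.4 199.6] yaw 1.499
[[[0.628,-0.013,-0.207,-0.01,-0.901,0.004], [0.61,-0.013,-0.255,-0.01,-0.901,0.004], [0.588,-0.013,-0.303,-0.01,-0.901,0.004], [0.562,-0.013,-0.348,-0.01,-0.901,0.004], [0.533,-0.013,-0.391,-0.01,-0.901,0.004], [0.501,-0.013,-0.432,-0.01,-0.901,0.004], [0.465,-0.013,-0.469,-0.01,-0.901,0.004], [0.427,-0.012,-0.505,-0.01,-0.901,0.004]]]
[[[0.386,-0.012,-0.537,-0.01,-0.901,0.004], [0.343,-0.012,-0.565,-0.01,-0.901,0.004], [0.297,-0.011,-0.59,-0.01,-0.901,0.004], [0.25,-0.011,-0.612,-0.01,-0.901,0.004], [0.201,-0.011,-0.63,-0.01,-0.901,0.004], [0.151,-0.01,-0.644,-0.01,-0.901,0.004]]]
```

>>> {"name": "apply_moves", "arguments": {
  "commands": [
    [[0.63,-0.01,-0.21,0,-0.9,0],[0.61,-0.01,-0.25,0,-0.9,0],[0.59,-0.01,-0.3,0,-0.9,0],[0.56,-0.01,-0.35,0,-0.9,0],[0.53,-0.01,-0.39,0,-0.9,0],[0.5,-0.01,-0.43,0,-0.9,0],[0.46,-0.01,-0.47,0,-0.9,0],[0.43,-0.01,-0.5,0,-0.9,0]]
  ]
}}

```text
clock: 7.67
eef_pos: [560.6, 142.7, 184.8]
tool_rot: [-1.533, -0.004, 2.138]
force: [1.1, 0.2, -0.6]
width: 51.9
```

>>> {"name": "apply_moves", "arguments": {
  "commands": [
    [[0.39,-0.01,-0.54,0,-0.9,0],[0.34,-0.01,-0.56,0,-0.9,0],[0.3,-0.01,-0.59,0,-0.9,0],[0.25,-0.01,-0.61,0,-0.9,0],[0.2,-0.01,-0.63,0,-0.9,0],[0.15,-0.01,-0.64,0,-0.9,0],[0,0,0,0,0,0],[0,0,0,0,0,0]]
  ]
}}

```text
clock: 8.33
eef_pos: [611.8, 300.7, 158.8]
tool_rot: [-1.518, -0.036, 2.643]
force: [-0.3, -0.7, -1.3]
width: 51.8
```

```bash
python3 - <<'E'
from h import *
cam('wrist');cam('wrist');s=st();d=cam('wrist');save(d,'w3.png');print(proj(d,(583,222,120)))
E
```

```text
8.4333 [611.5 299.9 159.4] [-1.518 -0.036  2.642] [-0.8 -0.  -1.4] 51.77831426360938 [-0.02  0.97 -1.01  1.4   0.8   1.27  1.55]
[285.42044561 106.28657433]
```

View pics/w3.png

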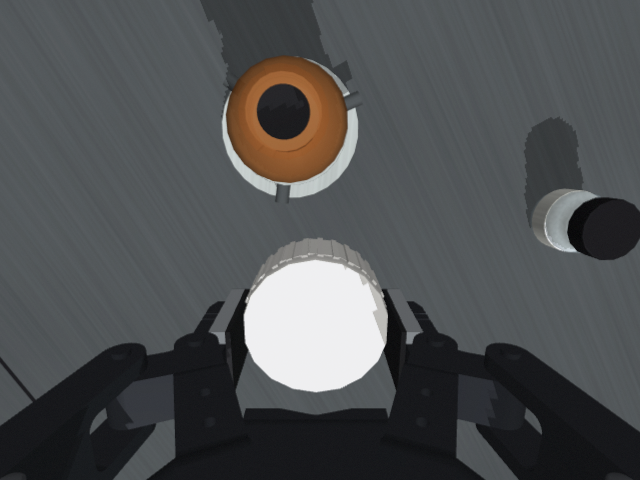

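The wrist view shows the bottle mouth as a dark disc at (283,110) inside the amber neck ring, the jar at (600,228), and the held cap's top at (316,326).

```bash
cat >> h.py <<'E'
def mouth(d,box,z=120):
    a,b,c,e=box; g=d['image'][b:e,a:c].max(2); M=(g<70).astype(np.uint8)
    k=max(cv2.findContours(M,0,1)[0],key=cv2.contourArea); el=cv2.fitEllipse(k); u=el[0][0]+a,el[0][1]+b
    q=ray(d,*u,z); print('mouth',np.round(u+el[1],1),q.round(1)); return q
E
python3 - <<'E'
from h import *
d=cam('wrist');s=st(); q=mouth(d,(245,72,325,150))
r=R.from_euler('xyz',s['tool_rot']); 
print('capctop proj',proj(d,np.array(s['eef_pos'])+r.apply([0,-20,0])))
im=d['image'][:,:,:].astype(int); m=(im.min(2)>215).astype(np.uint8); m[:250]=0;m[395:]=0;m[:,:240]=0;m[:,392:]=0
k=max(cv2.findContours(m,0,1)[0],key=cv2.contourArea); k=cv2.convexHull(k); print(cv2.minEnclosingCircle(k),cv2.fitEllipse(k))
# amber ring (saturated bright) around mouth
h=cv2.cvtColor(d['image'],cv2.COLOR_RGB2HSV); print([tuple(d['image'][110,u]) for u in range(225,350,6)])
plan(611,300,170,2.64)
E
```

```text
8.5333 [612.8 298.7 161. ] [-1.519 -0.034  2.64 ] [-0.4 -1.3 -0.2] 51.62989288270248 [-0.02  0.97 -1.01  1.4   0.8   1.28  1.55]
mouth [285.1 112.4  51.3  53.9] [585.1 223.4 120. ]
capctop proj [312.4361091  325.40547013]
((314.5178527832031, 326.83929443359375), 71.0841064453125) ((314.38116455078125, 325.6650390625), (131.00697326660156, 141.18930053710938), 94.53861236572266)
[(np.uint8(116), np.uint8(120), np.uint8(121)), (np.uint8(90), np.uint8(61), np.uint8(35)), (np.uint8(109), np.uint8(69), np.uint8(38)), (np.uint8(126), np.uint8(76), np.uint8(37)), (np.uint8(157), np.uint8(98), np.uint8(53)), (np.uint8(164), np.uint8(104), np.uint8(57)), (np.uint8(37), np.uint8(38), np.uint8(40)), (np.uint8(30), np.uint8(28), np.uint8(31)), (np.uint8(30), np.uint8(31), np.uint8(32)), (np.uint8(28), np.uint8(28), np.uint8(32)), (np.uint8(29), np.uint8(30), np.uint8(32)), (np.uint8(28), np.uint8(28), np.uint8(30)), (np.uint8(31), np.uint8(30), np.uint8(32)), (np.uint8(28), np.uint8(27), np.uint8(30)), (np.uint8(33), np.uint8(32), np.uint8(36)), (np.uint8(165), np.uint8(109), np.uint8(63)), (np.uint8(160), np.uint8(101), np.uint8(54)), (np.uint8(141), np.uint8(84), np.uint8(41)), (np.uint8(130), np.uint8(81), np.uint8(43)), (np.uint8(125), np.uint8(81), np.uint8(45)), (np.uint8(97), np.uint8(64), np.uint8(36))]
1 rows, clock 8.5333 at [612.8 298.7 161. ] yaw 2.64
[[[0.062,-0.224,0.005,-0.59,0.013,0.388]]]
```

```bash
python3 - <<'E'
from h import *
plan(585.8,223,150,2.64,nmin=5)
E
```

```text
5 rows, clock 8.5333 at [612.8 298.7 161. ] yaw 2.64
[[[-0.065,0.073,0.394,-0.118,0.003,0.078], [-0.065,0.069,0.394,-0.118,0.003,0.078], [-0.065,0.066,0.395,-0.118,0.003,0.078], [-0.064,0.062,0.396,-0.118,0.003,0.078], [-0.064,0.059,0.396,-0.118,0.003,0.078]]]
```

>>> {"name": "apply_moves", "arguments": {
  "commands": [
    [[-0.06,0.06,0.4,-0.12,0,0.08],[-0.06,0.06,0.4,-0.12,0,0.08],[-0.06,0.06,0.4,-0.12,0,0.08],[-0.06,0.06,0.39,-0.12,0,0.08],[-0.06,0.06,0.35,-0.12,0,0.08],[0,0,0,0,0,0],[0,0,0,0,0,0]]
  ]
}}

```text
clock: 9.12
eef_pos: [585.5, 212.0, 151.7]
tool_rot: [-1.57, 0.009, 2.628]
force: [0.5, 0.9, -0.2]
width: 51.5
```

```bash
python3 - <<'E'
from h import *
cam('wrist');cam('wrist');st();plan(585.8,223,136,2.64,nmin=2)
E
```

```text
9.2167 [585.8 212.9 151.6] [-1.571  0.009  2.629] [ 0.3 -0.3 -1. ] 51.68184801428198 [ 0.16  0.89 -1.02  1.66  0.85  1.09  1.51]
2 rows, clock 9.2167 at [585.8 212.9 151.6] yaw 2.629
[[[0.064,0.195,-0.11,-0.002,-0.065,-0.053], [0.063,0.195,-0.11,-0.002,-0.065,-0.053]]]
```

>>> {"name": "apply_moves", "arguments": {
  "commands": [
    [[0.06,0.17,-0.11,0,-0.06,-0.05],[0.06,0.17,-0.1,0,-0.06,-0.05],[0,0,0,0,0,0]]
  ]
}}

```text
clock: 9.47
eef_pos: [587.0, 226.0, 137.8]
tool_rot: [-1.574, 0.0, 2.64]
force: [-0.6, 0.3, -1.2]
width: 51.8
```

```bash
python3 - <<'E'
from h import *
cam('wrist');cam('wrist');st();plan(585.8,223,130,2.64,nmin=1)
E
```

```text
9.5667 [587.1 225.6 138.5] [-1.574e+00  1.000e-03  2.640e+00] [-0.  -0.4 -0.7] 52.128592115959954 [ 0.14  0.91 -1.02  1.65  0.87  1.08  1.5 ]
1 rows, clock 9.5667 at [587.1 225.6 138.5] yaw 2.64
[[[-0.003,0.213,0.072,0.037,-0.001,-0.011]]]
```

>>> {"name": "apply_moves", "arguments": {
  "commands": [
    [[0,0.1,0.06,0.03,0,-0.01],[0,0.04,0,0,0,0],[0,0,0,0,0,0]]
  ]
}}

```text
clock: 9.82
eef_pos: [585.6, 224.6, 132.2]
tool_rot: [-1.571, -0.001, 2.641]
force: [0.0, 0.7, 0.1]
width: 51.8
```

```bash
python3 - <<'E'
from h import *
cam('wrist');cam('wrist');st();plan(585.8,223,130,2.64,nmin=1)
E
```

```text
9.9167 [585.7 224.5 132.5] [-1.571 -0.     2.641] [-0.5 -1.1 -0.3] 51.83564874232535 [ 0.14  0.92 -1.01  1.66  0.87  1.08  1.5 ]
1 rows, clock 9.9167 at [585.7 224.5 132.5] yaw 2.641
[[[-0.02,0.061,0.031,0.007,0.014,0.004]]]
```

>>> {"name": "apply_moves", "arguments": {
  "commands": [
    [[-0.02,0.06,0.03,0,0,0],[0,0.05,0,0,0,0],[0,0,0,0,0,0]]
  ]
}}

```text
clock: 10.17
eef_pos: [586.2, 222.7, 128.1]
tool_rot: [-1.572, 0.0, 2.641]
force: [-0.1, 0.1, -0.9]
width: 51.6
```

>>> {"name": "apply_moves", "arguments": {
  "commands": [
    [[0,0.06,0,0,0,0],[0,0.06,0,0,0,0],[0,0.03,0,0,0,0]]
  ]
}}

```text
clock: 10.42
eef_pos: [586.4, 222.5, 121.8]
tool_rot: [-1.572, 0.001, 2.64]
force: [-0.8, -0.0, 0.1]
width: 51.7
```

```bash
python3 - <<'E'
from h import *
for i in range(3): st(); cam('wrist')
E
```

```text
10.4167 [586.4 222.5 121.8] [-1.572e+00  1.000e-03  2.640e+00] [-0.8 -0.   0.1] 51.71347303537374 [ 0.14  0.93 -1.    1.67  0.89  1.06  1.49]
10.4667 [586.3 222.4 121.6] [-1.572e+00  1.000e-03  2.640e+00] [ 0.5  0.3 -0.4] 51.80466487091056 [ 0.14  0.93 -1.    1.67  0.89  1.06  1.49]
10.5167 [586.3 222.4 121.8] [-1.572e+00  1.000e-03  2.640e+00] [0.9 0.1 0.5] 52.334342534438214 [ 0.14  0.93 -1.    1.67  0.89  1.06  1.49]
```

>>> {"name": "apply_moves", "arguments": {
  "commands": [
    [[0,0.05,0,0,0,0],[0,0.05,0,0,0,0],[0,0.02,0,0,0,0]]
  ]
}}

```text
clock: 10.82
eef_pos: [586.6, 222.9, 117.2]
tool_rot: [-1.573, 0.001, 2.64]
force: [0.7, 0.5, -0.8]
width: 51.4
```

>>> {"name": "apply_moves", "arguments": {
  "commands": [
    [[0,0.05,0,0,0,0],[0,0.05,0,0,0,0],[0,0.02,0,0,0,0]]
  ]
}}

```text
clock: 11.07
eef_pos: [586.6, 222.9, 111.9]
tool_rot: [-1.573, 0.001, 2.64]
force: [0.0, -0.1, -0.0]
width: 51.3
```

```bash
python3 - <<'E'
from h import *
for i in range(3): st(); d=cam('wrist')
save(d,'w4.png',(180,180,460,400),2)
E
```

```text
11.0667 [586.6 222.9 111.9] [-1.573e+00  1.000e-03  2.640e+00] [ 0.  -0.1 -0. ] 51.341625527591674 [ 0.13  0.94 -0.99  1.67  0.9   1.04  1.48]
11.1167 [586.6 222.9 111.8] [-1.573e+00  1.000e-03  2.641e+00] [-0.2 -0.1 -0.8] 52.049922489270685 [ 0.13  0.94 -0.99  1.67  0.9   1.04  1.48]
11.1667 [586.6 222.9 112. ] [-1.573e+00  1.000e-03  2.640e+00] [-0.5 -0.2  0. ] 51.682914197060185 [ 0.13  0.94 -0.99  1.67  0.9   1.04  1.48]
```

No resistance with the cap centre at home height and no turning, so this cap is the loose one. It goes back to its place on the mat.

>>> {"name": "apply_moves", "arguments": {
  "commands": [
    [[0,-0.4,0,0,0,0],[0,-0.7,0,0,0,0],[0,-0.7,0,0,0,0],[0,-0.4,0,0,0,0],[0,0,0,0,0,0]]
  ]
}}

```text
clock: 11.63
eef_pos: [585.4, 223.5, 206.7]
tool_rot: [-1.573, -0.001, 2.642]
force: [0.8, 0.1, -0.5]
width: 51.7
```

```bash
python3 - <<'E'
from h import *
d=cam('wrist');cam('wrist');s=st()
print('capctop proj',proj(d,np.array(s['eef_pos'])+R.from_euler('xyz',s['tool_rot']).apply([0,-20,0])))
im=d['image'][:,:,:].astype(int); m=(im.min(2)>215).astype(np.uint8); m[:250]=0;m[395:]=0;m[:,:240]=0;m[:,392:]=0
k=max(cv2.findContours(m,0,1)[0],key=cv2.contourArea); k=cv2.convexHull(k); print(cv2.fitEllipse(k))
plan(489,-49,150,1.5,v=0.75,w=0.9)
E
```

```text
11.7333 [584.5 222.4 203.6] [-1.569 -0.003  2.642] [-0.2 -0.7 -1.1] 51.62545601308633 [ 0.17  0.84 -1.07  1.6   0.78  1.19  1.57]
capctop proj [314.91376498 317.38718193]
((315.0103759765625, 325.66131591796875), (130.99630737304688, 142.94512939453125), 92.13227844238281)
15 rows, clock 11.7333 at [584.5 222.4 203.6] yaw 2.642
[[[-0.077,0.09,0.473,-0.002,0.873,0.001], [-0.113,0.09,0.466,-0.002,0.873,0.001], [-0.148,0.09,0.456,-0.002,0.873,0.001], [-0.182,0.09,0.443,-0.002,0.873,0.001], [-0.215,0.09,0.428,-0.002,0.873,0.001], [-0.247,0.089,0.411,-0.002,0.873,0.001], [-0.278,0.089,0.391,-0.002,0.873,0.001], [-0.307,0.089,0.368,-0.002,0.873,0.001]]]
[[[-0.334,0.089,0.344,-0.002,0.873,0.001], [-0.359,0.089,0.318,-0.002,0.873,0.001], [-0.382,0.089,0.29,-0.002,0.873,0.001], [-0.403,0.089,0.26,-0.002,0.873,0.001], [-0.422,0.089,0.228,-0.002,0.873,0.001], [-0.438,0.089,0.195,-0.002,0.873,0.001], [-0.451,0.089,0.162,-0.002,0.873,0.001]]]
```

>>> {"name": "apply_moves", "arguments": {
  "commands": [
    [[-0.08,0,0.47,0,0.87,0],[-0.11,0,0.47,0,0.87,0],[-0.15,0,0.46,0,0.87,0],[-0.18,0,0.44,0,0.87,0],[-0.21,0.09,0.43,0,0.87,0],[-0.25,0.09,0.41,0,0.87,0],[-0.28,0.09,0.39,0,0.87,0],[-0.31,0.09,0.37,0,0.87,0]]
  ]
}}

```text
clock: 12.4
eef_pos: [525.0, 74.3, 181.0]
tool_rot: [-1.556, -0.008, 2.015]
force: [-0.9, -0.3, 0.4]
width: 51.9
```

>>> {"name": "apply_moves", "arguments": {
  "commands": [
    [[-0.33,0.09,0.34,0,0.87,0],[-0.36,0.09,0.32,0,0.87,0],[-0.38,0.09,0.29,0,0.87,0],[-0.4,0.09,0.26,0,0.87,0],[-0.42,0.09,0.23,0,0.87,0],[-0.44,0.09,0.2,0,0.87,0],[-0.4,0.09,0.15,0,0.8,0],[0,0,0,0,0,0]]
  ]
}}

```text
clock: 13.07
eef_pos: [463.0, -62.1, 146.9]
tool_rot: [-1.533, 0.008, 1.454]
force: [-1.1, -0.5, -0.6]
width: 51.8
```

```bash
python3 - <<'E'
from h import *
cam('wrist');cam('wrist');st();plan(489,-49,45,1.5,v=0.7)
E
```

```text
13.1667 [465.5 -58.3 147.9] [-1.537  0.004  1.461] [0.2 0.3 0.6] 51.5593043613315 [ 0.6   0.64 -0.8   2.05  0.65  0.77  0.85]
4 rows, clock 13.1667 at [465.5 -58.3 147.9] yaw 1.461
[[[0.077,0.638,-0.162,-0.098,-0.112,-0.01], [0.075,0.639,-0.157,-0.098,-0.112,-0.01], [0.073,0.641,-0.152,-0.098,-0.112,-0.01], [0.071,0.642,-0.147,-0.098,-0.112,-0.01]]]
```

>>> {"name": "apply_moves", "arguments": {
  "commands": [
    [[0.07,0.6,-0.16,-0.1,-0.11,0],[0.07,0.6,-0.16,-0.1,-0.11,0],[0.07,0.6,-0.15,-0.1,-0.11,0],[0.05,0.5,-0.12,-0.1,-0.11,0],[0,0,0,0,0,0]]
  ]
}}

```text
clock: 13.58
eef_pos: [494.5, -41.9, 53.5]
tool_rot: [-1.581, -0.005, 1.515]
force: [-0.5, -0.3, -0.1]
width: 51.9
```

```bash
python3 - <<'E'
from h import *
cam('wrist');cam('wrist');st();plan(489,-49,14,1.5,nmin=2)
E
```

```text
13.6833 [495.2 -42.2  56. ] [-1.584 -0.004  1.514] [ 0.3 -0.2 -0.1] 51.69652872452847 [ 0.45  0.78 -0.63  2.08  0.89  0.56  0.68]
2 rows, clock 13.6833 at [495.2 -42.2  56. ] yaw 1.514
[[[-0.092,0.524,0.079,0.073,0.078,0.025], [-0.091,0.524,0.075,0.073,0.078,0.025]]]
```

>>> {"name": "apply_moves", "arguments": {
  "commands": [
    [[-0.06,0.35,0.05,0.06,0.05,0.02],[-0.05,0.3,0.04,0.05,0.05,0.02],[-0.03,0.2,0.03,0,0,0],[0,0.05,0,0,0,0],[0,0,0,0,0,0]]
  ]
}}

```text
clock: 14.1
eef_pos: [493.8, -45.7, 23.0]
tool_rot: [-1.581, -0.002, 1.507]
force: [0.1, -0.3, -0.1]
width: 52.1
```

```bash
python3 - <<'E'
from h import *
cam('wrist');cam('wrist');st();plan(489,-49,13,1.5,nmin=1)
E
```

```text
14.2 [494.  -45.7  23.3] [-1.582 -0.002  1.507] [ 0.2  0.6 -0.5] 51.3546426042739 [ 0.41  0.83 -0.56  2.09  0.97  0.49  0.61]
1 rows, clock 14.2 at [494.  -45.7  23.3] yaw 1.507
[[[-0.091,0.257,0.122,0.125,0.078,0.026]]]
```

>>> {"name": "apply_moves", "arguments": {
  "commands": [
    [[-0.08,0.12,0.1,0.12,0.07,0.02],[0,0.06,0,0,0,0],[0,0.03,0,0,0,0],[0,0.02,0,0,0,0],[0,0,0,0,0,0]]
  ]
}}

```text
clock: 14.62
eef_pos: [490.4, -49.3, 14.6]
tool_rot: [-1.573, -0.0, 1.499]
force: [0.7, -0.3, 0.4]
width: 52.1
```

```bash
python3 - <<'E'
from h import *
st();cam('wrist');cam('wrist');st()
E
```

```text
14.6167 [490.4 -49.3  14.6] [-1.573 -0.     1.499] [ 0.7 -0.3  0.4] 52.110899245242294 [ 0.4   0.84 -0.54  2.09  0.98  0.48  0.6 ]
14.7167 [490.5 -49.3  14.8] [-1.573 -0.     1.499] [ 0.8 -0.8  0.2] 52.05520854514802 [ 0.4   0.84 -0.54  2.09  0.98  0.48  0.6 ]
```

Drop of about 2 mm left; lower a touch more, then release.

>>> {"name": "apply_moves", "arguments": {
  "commands": [
    [[0,0.05,0,0,0,0],[0,0.03,0,0,0,0],[0,0,0,0,0,0]]
  ]
}}

```text
clock: 14.97
eef_pos: [490.8, -49.2, 11.8]
tool_rot: [-1.574, -0.0, 1.5]
force: [-0.1, 0.3, 3.2]
width: 51.7
```

>>> {"name": "apply_moves", "arguments": {
  "commands": [
    [[0,0,0,0,0,0],[0,0,0,0,0,0],[0,0,0,0,0,0],[0,-0.1,0,0,0,0],[0,-0.5,0,0,0,0],[0,-0.8,0,0,0,0],[0,-0.5,0,0,0,0],[0,0,0,0,0,0]]
  ],
  "claw": 80
}}

```text
clock: 15.63
eef_pos: [489.4, -48.1, 90.0]
tool_rot: [-1.569, -0.001, 1.502]
force: [-0.1, -0.5, -0.1]
width: 79.9
```

```bash
python3 - <<'E'
from h import *
d=cam('wrist');save(d,'x.png');cam('wrist');st();plan(499.9,-154,80,0,w=0.9)
E
```

```text
15.7333 [488.1 -48.6  87.6] [-1.566 -0.     1.501] [ 0.   0.  -1.1] 80.20655903509726 [ 0.5   0.73 -0.7   2.06  0.8   0.64  0.75]
20 rows, clock 15.7333 at [488.1 -48.6  87.6] yaw 1.501
[[[-0.13,0.009,-0.024,-0.002,0.86,-0.002], [-0.128,0.009,-0.034,-0.002,0.86,-0.002], [-0.125,0.009,-0.043,-0.002,0.86,-0.002], [-0.122,0.009,-0.052,-0.002,0.86,-0.002], [-0.118,0.009,-0.061,-0.002,0.86,-0.002], [-0.113,0.009,-0.07,-0.002,0.86,-0.002], [-0.107,0.009,-0.078,-0.002,0.86,-0.002], [-0.101,0.009,-0.086,-0.002,0.86,-0.002]]]
[[[-0.094,0.009,-0.093,-0.002,0.86,-0.002], [-0.087,0.009,-0.1,-0.002,0.86,-0.002], [-0.079,0.009,-0.106,-0.002,0.86,-0.002], [-0.071,0.009,-0.112,-0.002,0.86,-0.002], [-0.062,0.009,-0.117,-0.002,0.86,-0.002], [-0.053,0.009,-0.121,-0.002,0.86,-0.002], [-0.044,0.009,-0.125,-0.002,0.86,-0.002], [-0.035,0.009,-0.128,-0.002,0.86,-0.002]]]
[[[-0.025,0.009,-0.13,-0.002,0.86,-0.002], [-0.015,0.009,-0.132,-0.002,0.86,-0.002], [-0.005,0.009,-0.132,-0.002,0.86,-0.002], [0.005,0.009,-0.132,-0.002,0.86,-0.002]]]
```

>>> {"name": "apply_moves", "arguments": {
  "commands": [
    [[-0.62,0.05,-0.33,0,0,0],[-0.85,0.02,0.0,0,0,0],[-0.85,0.1,0,0,0,0],[-0.1,0.2,0,0,0,0],[0,0,0,0,0,0]]
  ]
}}

```text
clock: 16.15
eef_pos: [493.4, -148.2, 68.1]
tool_rot: [-1.562, -0.001, 1.507]
force: [-1.2, 0.5, 0.0]
width: 79.8
```

```bash
python3 - <<'E'
from h import *
cam('wrist');cam('wrist');st();plan(501,-155,40,1.5,nmin=2)
E
```

```text
16.25 [ 494.  -146.8   69.2] [-1.563 -0.002  1.509] [-0.9  0.1  0.8] 79.94733609268557 [ 0.68  0.79 -0.69  2.    0.83  0.66  0.95]
2 rows, clock 16.25 at [ 494.  -146.8   69.2] yaw 1.509
[[[-0.098,0.364,-0.097,-0.045,0.051,0.009], [-0.097,0.364,-0.096,-0.045,0.051,0.009]]]
```

>>> {"name": "apply_moves", "arguments": {
  "commands": [
    [[-0.08,0.35,-0.09,-0.04,0.05,0],[-0.08,0.35,-0.09,-0.04,0.05,0],[0,0.35,0,0,0,0],[0,0.15,0,0,0,0],[0,0,0,0,0,0]]
  ]
}}

```text
clock: 16.67
eef_pos: [502.8, -145.4, 20.4]
tool_rot: [-1.573, -0.006, 1.511]
force: [-0.9, -0.0, 0.9]
width: 80.3
```

```bash
python3 - <<'E'
from h import *
cam('wrist');d=cam('wrist');st();save(d,'w5.png',(160,200,480,440),2);plan(501,-155,11.5,1.5,nmin=1)
q=caps(d,32,200,(235,240,400,410))
E
```

```text
16.7667 [ 503.3 -145.5   21.4] [-1.574 -0.006  1.51 ] [ 0.9 -0.3 -1.2] 80.36508062825722 [ 0.63  0.87 -0.61  2.01  0.93  0.57  0.87]
1 rows, clock 16.7667 at [ 503.3 -145.5   21.4] yaw 1.51
[[[-0.242,0.247,0.043,0.035,0.119,0.065]]]
cap [291.6 336.   57.8] [287.7 342.9  50.6 115.9] [ 513.8 -155.    32. ]
```

>>> {"name": "apply_moves", "arguments": {
  "commands": [
    [[-0.12,0.08,0.03,0.03,0.1,0.06],[-0.1,0.08,0.02,0,0,0],[0,0.05,0,0,0,0],[0,0,0,0,0,0]]
  ]
}}

```text
clock: 17.1
eef_pos: [502.0, -154.3, 14.6]
tool_rot: [-1.575, 0.001, 1.502]
force: [0.8, 0.2, -0.4]
width: 80.1
```

>>> {"name": "apply_moves", "arguments": {
  "commands": [
    [[0,0,0,0,0,0],[0,0,0,0,0,0],[0,0,0,0,0,0],[0,0,0,0,0,0],[0,0,0,0,0,0],[0,0,0,0,0,0]]
  ],
  "claw": 45
}}

```text
clock: 17.6
eef_pos: [502.3, -154.9, 16.0]
tool_rot: [-1.576, 0.001, 1.501]
force: [-0.1, 0.5, -0.5]
width: 51.3
```

```bash
python3 - <<'E'
from h import *
cam('wrist');d=cam('wrist');st()
E
```

```text
17.7 [ 502.3 -154.9   15.9] [-1.576e+00  1.000e-03  1.501e+00] [-0.5 -0.3 -1. ] 51.87554574585444 [ 0.63  0.87 -0.59  2.01  0.94  0.56  0.86]
```

>>> {"name": "apply_moves", "arguments": {
  "commands": [
    [[0,0,0,0,0,0],[0,0.04,0,0.04,-0.5,0],[0,0.04,0,0,-1,0],[0,0,0,0,-1,0],[0,0,0,0,-1,0],[0,0,0,0,-1,0],[0,0,0,0,-1,0],[0,0,0,0,-1,0]]
  ],
  "claw": 66
}}

```text
clock: 18.37
eef_pos: [502.7, -154.8, 12.5]
tool_rot: [-1.571, 0.003, 2.094]
force: [0.4, 0.7, -0.1]
width: 65.7
```

>>> {"name": "apply_moves", "arguments": {
  "commands": [
    [[0,0,0,0,-1,0],[0,0,0,0,-1,0],[0,0,0,0,-1,0],[0,0,0,0,-1,0],[0,0,0,0,-1,0],[0,0,0,0,-1,0],[0,0,0,0,-1,0],[0,0,0,0,0,0]]
  ]
}}

```text
clock: 19.03
eef_pos: [502.7, -155.4, 11.8]
tool_rot: [-1.569, 0.002, 2.738]
force: [-0.0, 0.4, 0.1]
width: 65.9
```

```bash
python3 - <<'E'
from h import *
cam('wrist');d=cam('wrist');st();plan(502.3,-154.8,12,2.72)
E
```

```text
19.1333 [ 502.7 -155.4   11.8] [-1.569e+00  2.000e-03  2.733e+00] [-0.   0.3 -0.8] 65.92397765084837 [ 0.77  0.97 -0.85  2.    1.14  0.75  1.92]
1 rows, clock 19.1333 at [ 502.7 -155.4   11.8] yaw 2.733
[[[0.016,-0.004,-0.008,-0.019,0.146,-0.025]]]
```

>>> {"name": "apply_moves", "arguments": {
  "commands": [
    [[0.01,0,0,0,0,0],[0,0,0,0,0,0],[0,0,0,0,0,0],[0,0,0,0,0,0],[0,0,0,0,0,0]]
  ],
  "claw": 45
}}

```text
clock: 19.55
eef_pos: [502.5, -155.3, 12.7]
tool_rot: [-1.568, 0.003, 2.726]
force: [-0.6, -0.2, -0.5]
width: 51.8
```

>>> {"name": "apply_moves", "arguments": {
  "commands": [
    [[0,-0.5,0,0,0,0],[0,-0.9,0,0,0,0],[0,-0.9,0,0,0,0],[0,-0.9,0,0,0,0],[0,-0.9,0,0,0,0],[0,-0.5,0,0,0,0],[0,0,0,0,0,0]]
  ]
}}

```text
clock: 20.13
eef_pos: [500.5, -153.0, 201.7]
tool_rot: [-1.567, -0.005, 2.725]
force: [-0.4, 0.5, -0.4]
width: 51.7
```

```bash
python3 - <<'E'
from h import *
cam('wrist');d=cam('wrist');s=st();plan(587,221,190,2.75,v=.8)
print('capctop proj',proj(d,np.array(s['eef_pos'])+R.from_euler('xyz',s['tool_rot']).apply([0,-20,0])))
im=d['image'][:,:,:].astype(int); m=(im.min(2)>215).astype(np.uint8); m[:250]=0;m[395:]=0;m[:,:240]=0;m[:,392:]=0
k=max(cv2.findContours(m,0,1)[0],key=cv2.contourArea); k=cv2.convexHull(k); print(cv2.fitEllipse(k))
E
```

```text
20.2333 [ 498.5 -153.5  198.4] [-1.566 -0.01   2.725] [-0.5 -0.5 -1.2] 52.05742365417598 [ 0.92  0.73 -1.11  1.88  0.76  1.04  2.21]
13 rows, clock 20.2333 at [ 498.5 -153.5  198.4] yaw 2.725
[[[0.136,0.014,-0.727,-0.004,-0.022,0.009], [0.134,0.014,-0.728,-0.004,-0.022,0.009], [0.133,0.014,-0.728,-0.004,-0.022,0.009], [0.132,0.014,-0.728,-0.004,-0.022,0.009], [0.13,0.014,-0.728,-0.004,-0.022,0.009], [0.129,0.015,-0.729,-0.004,-0.022,0.009], [0.127,0.015,-0.729,-0.004,-0.022,0.009], [0.126,0.015,-0.729,-0.004,-0.022,0.009]]]
[[[0.125,0.015,-0.729,-0.004,-0.022,0.009], [0.123,0.015,-0.73,-0.004,-0.022,0.009], [0.122,0.016,-0.73,-0.004,-0.022,0.009], [0.12,0.016,-0.73,-0.004,-0.022,0.009], [0.119,0.016,-0.73,-0.004,-0.022,0.009]]]
capctop proj [317.31089631 320.41693218]
((315.2641906738281, 323.7765808105469), (130.59902954101562, 143.06890869140625), 90.5978012084961)
```

>>> {"name": "apply_moves", "arguments": {
  "commands": [
    [[0.13,0,-0.73,0,0,0],[0.13,0,-0.73,0,0,0],[0.13,0,-0.73,0,0,0],[0.13,0,-0.73,0,0,0],[0.13,0,-0.73,0,0,0],[0.13,0,-0.73,0,0,0],[0.13,0,-0.73,0,0,0],[0.13,0,-0.73,0,0,0]]
  ]
}}

```text
clock: 20.9
eef_pos: [548.5, 71.0, 177.4]
tool_rot: [-1.544, -0.033, 2.704]
force: [0.4, -0.2, 0.7]
width: 51.8
```

```bash
python3 - <<'E'
from h import *
st();plan(586,222,190,2.75,v=.8)
E
```

```text
20.9 [548.5  71.  177.4] [-1.544 -0.033  2.704] [ 0.4 -0.2  0.7] 51.7518447222012 [ 0.42  0.78 -1.02  1.79  0.75  1.07  1.81]
5 rows, clock 20.9 at [548.5  71.  177.4] yaw 2.704
[[[0.152,-0.079,-0.762,-0.06,-0.103,0.077], [0.144,-0.076,-0.763,-0.06,-0.103,0.077], [0.137,-0.073,-0.765,-0.06,-0.103,0.077], [0.13,-0.07,-0.767,-0.06,-0.103,0.077], [0.122,-0.066,-0.768,-0.06,-0.103,0.077]]]
```

>>> {"name": "apply_moves", "arguments": {
  "commands": [
    [[0.15,-0.05,-0.75,-0.06,-0.1,0.08],[0.14,-0.05,-0.75,-0.06,-0.1,0.08],[0.13,-0.05,-0.7,-0.06,-0.1,0.08],[0.13,-0.05,-0.6,-0.06,-0.1,0.08],[0.08,-0.05,-0.4,-0.06,-0.1,0.08],[0,0,0,0,0,0],[0,0,0,0,0,0]]
  ]
}}

```text
clock: 21.48
eef_pos: [570.5, 209.0, 167.7]
tool_rot: [-1.557, -0.017, 2.761]
force: [-0.4, -0.2, -1.4]
width: 51.8
```

```bash
python3 - <<'E'
from h import *
cam('wrist');cam('wrist');st();plan(586,223,140,2.75,nmin=3)
E
```

```text
21.5833 [570.7 208.  168.1] [-1.558 -0.017  2.76 ] [ 0.3  0.1 -0.2] 52.417259762358825 [ 0.16  0.84 -0.99  1.67  0.77  1.1   1.69]
3 rows, clock 21.5833 at [570.7 208.  168.1] yaw 2.76
[[[-0.076,0.231,-0.167,-0.051,0.038,0.064], [-0.074,0.232,-0.166,-0.051,0.038,0.064], [-0.072,0.233,-0.165,-0.051,0.038,0.064]]]
```

>>> {"name": "apply_moves", "arguments": {
  "commands": [
    [[-0.07,0.2,-0.16,-0.05,0.04,0.06],[-0.07,0.2,-0.16,-0.05,0.04,0.06],[-0.06,0.18,-0.13,-0.05,0.04,0.06],[0,0,0,0,0,0]]
  ]
}}

```text
clock: 21.92
eef_pos: [586.7, 216.3, 140.4]
tool_rot: [-1.567, 0.001, 2.741]
force: [-0.4, 0.7, 0.0]
width: 51.8
```

```bash
python3 - <<'E'
from h import *
cam('wrist');cam('wrist');st();plan(586.5,223.5,134,2.75,nmin=1)
E
```

```text
22.0167 [586.5 216.3 141.6] [-1.567e+00  1.000e-03  2.742e+00] [ 0.4  0.5 -0.8] 51.69618891472598 [ 0.13  0.88 -0.96  1.66  0.82  1.05  1.65]
1 rows, clock 22.0167 at [586.5 216.3 141.6] yaw 2.742
[[[0.07,0.189,-0.167,-0.043,-0.097,-0.011]]]
```

>>> {"name": "apply_moves", "arguments": {
  "commands": [
    [[0.06,0.1,-0.15,-0.04,-0.09,0],[0,0.04,-0.01,0,0,0],[0,0,0,0,0,0]]
  ]
}}

```text
clock: 22.27
eef_pos: [587.2, 223.5, 136.1]
tool_rot: [-1.572, 0.002, 2.749]
force: [-0.2, 0.8, 0.5]
width: 51.8
```

```bash
python3 - <<'E'
from h import *
cam('wrist');cam('wrist');st();plan(586.5,223.5,131,2.75,nmin=1)
E
```

```text
22.3667 [587.1 223.7 136.4] [-1.572e+00  2.000e-03  2.750e+00] [-0.4 -0.3 -0.3] 51.92604548721944 [ 0.12  0.89 -0.95  1.66  0.82  1.04  1.64]
1 rows, clock 22.3667 at [587.1 223.7 136.4] yaw 2.75
[[[0.012,0.135,0.011,0.014,-0.005,-0.018]]]
```

>>> {"name": "apply_moves", "arguments": {
  "commands": [
    [[0.01,0.06,0.01,0,0,0],[0,0.05,0,0,0,0],[0,0,0,0,0,0]]
  ]
}}

```text
clock: 22.62
eef_pos: [586.8, 223.5, 132.2]
tool_rot: [-1.572, 0.002, 2.749]
force: [-0.5, -0.0, -0.7]
width: 51.7
```

>>> {"name": "apply_moves", "arguments": {
  "commands": [
    [[0,0.04,0,0,0,0],[0,0.03,0,0,0,0],[0,0,0,0,0,0]]
  ]
}}

```text
clock: 22.87
eef_pos: [586.8, 223.2, 129.2]
tool_rot: [-1.572, 0.003, 2.749]
force: [0.1, -0.2, -0.4]
width: 51.6
```

>>> {"name": "apply_moves", "arguments": {
  "commands": [
    [[0,0.04,0,0,0,0],[0,0.03,0,0,0,0],[0,0,0,0,0,0]]
  ]
}}

```text
clock: 23.12
eef_pos: [587.2, 223.6, 128.8]
tool_rot: [-1.573, 0.004, 2.749]
force: [-0.0, -0.6, 0.1]
width: 51.7
```

>>> {"name": "apply_moves", "arguments": {
  "commands": [
    [[0,0.05,0,0,0.5,0],[0,0.04,0,0,1,0],[0,0.04,0,0,1,0]]
  ]
}}

```text
clock: 23.37
eef_pos: [588.9, 224.2, 128.3]
tool_rot: [-1.577, 0.007, 2.523]
force: [-1.6, -3.2, 9.4]
width: 52.1
```

>>> {"name": "apply_moves", "arguments": {
  "commands": [
    [[0.03,0.03,0,0,1,0],[-0.03,0.03,0.0,0,1,0],[-0.03,0.03,0,0,1,0],[0.03,0.03,0.03,0,1,0],[0,0.03,-0.03,0,1,0],[0,0.03,-0.03,0,1,0],[0,0.03,0.03,0,1,0],[0,0.03,0,0,1,0]]
  ]
}}

```text
clock: 24.03
eef_pos: [591.5, 223.1, 128.4]
tool_rot: [-1.588, 0.007, 1.788]
force: [-2.2, -2.6, 7.2]
width: 51.8
```

```bash
python3 - <<'E'
from h import *
st();d=cam('wrist');st();save(d,'w6.png',(180,150,460,420),2)
b=cam('scene');save(b,'s2.png',(300,120,440,240),4)
E
```

```text
24.0333 [591.5 223.1 128.4] [-1.588  0.007  1.788] [-2.2 -2.6  7.2] 51.8280364257055 [ 0.    0.81 -0.72  1.67  0.67  0.9   0.8 ]
24.0833 [591.6 223.3 128.5] [-1.589  0.007  1.783] [-1.5 -0.9  5.5] 51.964714337304066 [ 0.    0.81 -0.71  1.67  0.67  0.9   0.8 ]
```

View pics/s2.png

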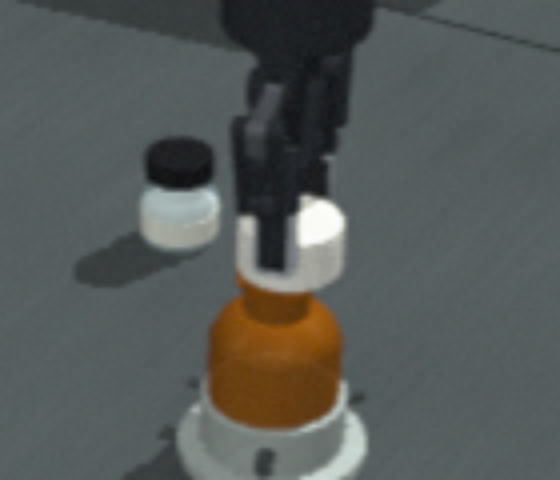

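The cap is resting on top of the rim (z force about 7 N at the same height). One recentred press to confirm.

>>> {"name": "apply_moves", "arguments": {
  "commands": [
    [[0,-0.04,0.06,0.15,0,0],[0,0,0.05,0.06,0,0.08],[0,0.04,0,0,0,0],[0,0.05,0,0,0,0],[0,0.05,0,0,0,0]]
  ]
}}

```text
clock: 24.55
eef_pos: [588.4, 223.1, 127.7]
tool_rot: [-1.573, 0.015, 1.79]
force: [-4.8, -4.8, 21.8]
width: 51.7
```

>>> {"name": "apply_moves", "arguments": {
  "commands": [
    [[0,0.05,0.03,0,0,0],[0.03,0.05,0,0,0,0],[0,0.05,-0.04,0,0,0],[-0.06,0.05,0,0,0,0],[0,0.05,0,0,0,0]]
  ]
}}

```text
clock: 24.97
eef_pos: [589.0, 223.6, 127.9]
tool_rot: [-1.577, 0.018, 1.79]
force: [-1.8, -5.8, 15.1]
width: 51.9
```

```bash
python3 - <<'E'
from h import *
st()
E
```

```text
24.9667 [589.  223.6 127.9] [-1.577  0.018  1.79 ] [-1.8 -5.8 15.1] 51.91471862179268 [-0.01  0.82 -0.71  1.66  0.67  0.92  0.8 ]
```

>>> {"name": "apply_moves", "arguments": {
  "commands": [
    [[0,-0.08,0.03,0.05,0,0.1],[0,0,0.03,0,0,0.08],[0,0,0,0,0,0],[0,0,0,0,0,0]]
  ]
}}

```text
clock: 25.3
eef_pos: [586.1, 223.5, 130.9]
tool_rot: [-1.573, 0.034, 1.791]
force: [-0.1, -0.2, -0.9]
width: 52.3
```

>>> {"name": "apply_moves", "arguments": {
  "commands": [
    [[0,0.05,0,0,0,0],[0,0.05,0,0,0,0],[0,0.05,0,0,0,0]]
  ]
}}

```text
clock: 25.55
eef_pos: [586.4, 223.7, 127.5]
tool_rot: [-1.574, 0.035, 1.791]
force: [-6.4, -4.0, 23.6]
width: 51.9
```

>>> {"name": "apply_moves", "arguments": {
  "commands": [
    [[0,0.04,0.03,0,0,0],[0,0.05,0.03,0,0,0],[0,0.05,0,0,0,0]]
  ]
}}

```text
clock: 25.8
eef_pos: [586.3, 223.8, 127.6]
tool_rot: [-1.58, 0.037, 1.79]
force: [-5.8, -2.7, 16.4]
width: 51.6
```

```bash
python3 - <<'E'
from h import *
st();d=cam('wrist')
im=d['image'][:,:,:].astype(int); m=(im.min(2)>215).astype(np.uint8); m[:250]=0;m[395:]=0;m[:,:240]=0;m[:,392:]=0
k=max(cv2.findContours(m,0,1)[0],key=cv2.contourArea); k=cv2.convexHull(k); print(cv2.fitEllipse(k))
E
```

```text
25.8 [586.3 223.8 127.6] [-1.58   0.037  1.79 ] [-5.8 -2.7 16.4] 51.622875869802265 [-0.02  0.81 -0.7   1.67  0.68  0.92  0.78]
((306.4371032714844, 347.8502502441406), (74.87186431884766, 140.15216064453125), 106.0513916015625)
```

Blocked at every centre offset, so this is the cap that stays on top. Back to its place.

>>> {"name": "apply_moves", "arguments": {
  "commands": [
    [[0,-0.3,0,0.1,0,0.1],[0,-0.7,0,0,0,0.2],[0,-0.7,0,0,0,0.15],[0,-0.2,0,0,0,0],[0,0,0,0,0,0]]
  ]
}}

```text
clock: 26.27
eef_pos: [584.1, 226.1, 203.1]
tool_rot: [-1.566, 0.079, 1.789]
force: [-0.0, -0.4, -0.4]
width: 51.8
```

```bash
python3 - <<'E'
from h import *
plan(502,-155,150,1.5,v=0.75)
E
```

```text
14 rows, clock 26.2667 at [584.1 226.1 203.1] yaw 1.789
[[[-0.623,0.146,0.29,0.005,0.236,-0.065], [-0.63,0.143,0.277,0.005,0.236,-0.065], [-0.636,0.139,0.264,0.005,0.236,-0.065], [-0.642,0.136,0.251,0.005,0.236,-0.065], [-0.648,0.132,0.237,0.005,0.236,-0.065], [-0.654,0.129,0.224,0.005,0.236,-0.065], [-0.659,0.125,0.21,0.005,0.236,-0.065], [-0.664,0.121,0.196,0.005,0.236,-0.065]]]
[[[-0.668,0.118,0.183,0.005,0.236,-0.065], [-0.673,0.114,0.169,0.005,0.236,-0.065], [-0.677,0.11,0.155,0.005,0.236,-0.065], [-0.68,0.106,0.141,0.005,0.236,-0.065], [-0.684,0.103,0.127,0.005,0.236,-0.065], [-0.687,0.099,0.112,0.005,0.236,-0.065]]]
```

>>> {"name": "apply_moves", "arguments": {
  "commands": [
    [[-0.62,0.08,0.29,0,0.24,-0.07],[-0.63,0.08,0.28,0,0.24,-0.07],[-0.64,0.08,0.26,0,0.24,-0.07],[-0.64,0.08,0.25,0,0.24,-0.07],[-0.65,0.1,0.24,0,0.24,-0.07],[-0.65,0.1,0.22,0,0.24,-0.07],[-0.66,0.1,0.21,0,0.24,-0.07],[-0.66,0.1,0.2,0,0.24,-0.07]]
  ]
}}

```text
clock: 26.93
eef_pos: [530.9, 7.9, 173.8]
tool_rot: [-1.566, 0.018, 1.625]
force: [-0.1, -0.4, 0.2]
width: 51.7
```

>>> {"name": "apply_moves", "arguments": {
  "commands": [
    [[-0.67,0.1,0.18,0,0.24,-0.07],[-0.67,0.1,0.17,0,0.24,-0.07],[-0.67,0.1,0.15,0,0.24,-0.07],[-0.65,0.1,0.14,0,0.24,-0.06],[-0.55,0.1,0.1,0,0.2,-0.06],[-0.3,0.1,0.05,0,0.2,-0.06],[0,0,0,0,0,0],[0,0,0,0,0,0]]
  ]
}}

```text
clock: 27.6
eef_pos: [485.8, -151.4, 136.4]
tool_rot: [-1.545, -0.017, 1.482]
force: [0.6, 0.9, -0.2]
width: 51.9
```

```bash
python3 - <<'E'
from h import *
st();plan(502,-155,40,1.5,v=0.7)
E
```

```text
27.6 [ 485.8 -151.4  136.4] [-1.545 -0.017  1.482] [ 0.6  0.9 -0.2] 51.87485076376329 [ 0.71  0.67 -0.7   1.96  0.59  0.76  1.15]
4 rows, clock 27.6 at [ 485.8 -151.4  136.4] yaw 1.482
[[[-0.024,0.6,-0.119,-0.073,-0.05,0.049], [-0.022,0.6,-0.115,-0.073,-0.05,0.049], [-0.02,0.601,-0.111,-0.073,-0.05,0.049], [-0.018,0.602,-0.107,-0.073,-0.05,0.049]]]
```

>>> {"name": "apply_moves", "arguments": {
  "commands": [
    [[-0.02,0.55,-0.11,-0.07,-0.05,0.05],[-0.02,0.6,-0.11,-0.07,-0.05,0.05],[-0.02,0.6,-0.1,-0.07,-0.05,0.05],[-0.02,0.55,-0.08,-0.07,-0.05,0.05],[0,0.2,0,0,0,0],[0,0,0,0,0,0],[0,0,0,0,0,0]]
  ]
}}

```text
clock: 28.18
eef_pos: [503.2, -145.0, 31.9]
tool_rot: [-1.573, -0.006, 1.513]
force: [-1.0, -0.9, 0.0]
width: 51.8
```

```bash
python3 - <<'E'
from h import *
st();plan(502,-155,13,1.5,nmin=2)
E
```

```text
28.1833 [ 503.2 -145.    31.9] [-1.573 -0.006  1.513] [-1.  -0.9  0. ] 51.79834103200593 [ 0.57  0.82 -0.52  2.    0.8   0.53  0.98]
2 rows, clock 28.1833 at [ 503.2 -145.    31.9] yaw 1.513
[[[-0.127,0.235,0.008,0.013,0.072,0.037], [-0.126,0.235,0.007,0.013,0.072,0.037]]]
```

>>> {"name": "apply_moves", "arguments": {
  "commands": [
    [[0,0.2,0,0,0,0.07],[0,0.1,0,0,0,0],[0,0.04,0,0,0,0],[0,0.03,0,0,0,0],[0,0.03,0,0,0,0]]
  ]
}}

```text
clock: 28.6
eef_pos: [506.0, -143.8, 18.2]
tool_rot: [-1.579, 0.0, 1.514]
force: [-0.7, 0.2, -0.3]
width: 52.0
```

>>> {"name": "apply_moves", "arguments": {
  "commands": [
    [[0,0.02,0,0,0,0],[0,0.02,0,0,0,0],[0,0,0,0,0,0]]
  ]
}}

```text
clock: 28.85
eef_pos: [506.4, -144.5, 17.1]
tool_rot: [-1.581, 0.001, 1.513]
force: [0.6, 0.8, -0.0]
width: 51.9
```

```bash
python3 - <<'E'
from h import *
st();cam('wrist');st()
E
```

```text
28.85 [ 506.4 -144.5   17.1] [-1.581e+00  1.000e-03  1.513e+00] [ 0.6  0.8 -0. ] 51.903014559527136 [ 0.54  0.84 -0.49  2.01  0.84  0.49  0.95]
28.9 [ 506.5 -144.5   17.2] [-1.581e+00  1.000e-03  1.513e+00] [ 0.1  0.5 -0.1] 52.34147875065674 [ 0.54  0.84 -0.49  2.01  0.84  0.49  0.95]
```

>>> {"name": "apply_moves", "arguments": {
  "commands": [
    [[0,0.06,0,0.1,0,0],[0,0.05,0,0,0,0],[0,0.03,0,0,0,0],[0,0,0,0,0,0]]
  ]
}}

```text
clock: 29.23
eef_pos: [506.6, -144.8, 12.5]
tool_rot: [-1.572, 0.002, 1.512]
force: [-0.3, -0.2, 0.9]
width: 51.6
```

>>> {"name": "apply_moves", "arguments": {
  "commands": [
    [[0,0,0,0,0,0],[0,0,0,0,0,0],[0,0,0,0,0,0],[0,0,0,0,0,0],[0,-0.1,0,0,0,0],[0,-0.5,0,0,0,0],[0,-0.8,0,0,0,0],[0,-0.5,0,0,0,0]]
  ],
  "claw": 80
}}

```text
clock: 29.9
eef_pos: [503.2, -143.5, 86.6]
tool_rot: [-1.561, -0.0, 1.514]
force: [1.7, -0.1, 0.1]
width: 79.9
```

```bash
python3 - <<'E'
from h import *
st()
for n,z in (('top',32),):
    d=cam(n); caps(d,z,205,(330,225,480,295),100)
plan(502,-278,80,1.5,v=.8)
E
```

```text
29.9 [ 503.2 -143.5   86.6] [-1.561 -0.     1.514] [ 1.7 -0.1  0.1] 79.9373879514071 [ 0.62  0.74 -0.62  1.97  0.7   0.66  1.06]
cap [396.  256.5   9.3] [395.7 258.7  10.1  18.6] [ 495.3 -140.7   32. ]
cap [361.1 263.   10.3] [361.2 262.8  19.1  19.8] [490.3 -48.7  32. ]
5 rows, clock 29.95 at [ 505.  -143.8   89.3] yaw 1.514
[[[-0.671,0.047,-0.023,-0.012,0.032,-0.002], [-0.671,0.047,-0.025,-0.012,0.032,-0.002], [-0.671,0.047,-0.027,-0.012,0.032,-0.002], [-0.671,0.047,-0.029,-0.012,0.032,-0.002], [-0.671,0.046,-0.031,-0.012,0.032,-0.002]]]
```

>>> {"name": "apply_moves", "arguments": {
  "commands": [
    [[-0.67,0,-0.02,0,0.03,0],[-0.67,0,-0.03,0,0.03,0],[-0.67,0,-0.03,0,0.03,0],[-0.65,0.05,-0.03,0,0.03,0],[-0.5,0.05,-0.03,0,0.03,0],[0,0.1,0,0,0,0],[0,0,0,0,0,0]]
  ]
}}

```text
clock: 30.53
eef_pos: [505.5, -274.8, 85.3]
tool_rot: [-1.574, 0.001, 1.504]
force: [-0.0, 1.0, 0.9]
width: 79.9
```

```bash
python3 - <<'E'
from h import *
d=cam('wrist');st();caps(d,32,200,(235,240,400,410));plan(504,-277.5,40,1.5,nmin=2)
E
```

```text
30.5833 [ 505.5 -275.1   85.5] [-1.574  0.002  1.504] [ 0.  -1.4  0.1] 80.05594356438885 [ 0.84  0.8  -0.64  1.84  0.7   0.73  1.31]
cap [307.3 255.2  48.4] [309.7 268.4  60.9  97.4] [ 508.8 -276.6   32. ]
2 rows, clock 30.5833 at [ 505.5 -275.1   85.5] yaw 1.504
[[[-0.03,0.569,0.018,0.017,0.023,-0.013], [-0.03,0.569,0.018,0.017,0.023,-0.013]]]
```

Descend 73 mm, then first squeeze.

>>> {"name": "apply_moves", "arguments": {
  "commands": [
    [[-0.03,0.5,0.02,0,0,0],[-0.02,0.55,0.01,0,0,0],[0,0.4,0,0,0,0],[0,0.15,0,0,0,0],[0,0.05,0,0,0,0],[0,0,0,0,0,0]]
  ]
}}

```text
clock: 31.08
eef_pos: [507.3, -269.1, 19.6]
tool_rot: [-1.577, -0.001, 1.514]
force: [0.6, 0.0, 0.5]
width: 80.2
```

```bash
python3 - <<'E'
from h import *
cam('wrist');st();plan(504,-277.5,12.5,1.5,nmin=1)
E
```

```text
31.1333 [ 507.7 -269.    20.1] [-1.578e+00 -1.000e-03  1.514e+00] [ 0.7 -0.1  1. ] 80.14092099499076 [ 0.79  0.89 -0.56  1.87  0.79  0.61  1.24]
1 rows, clock 31.1333 at [ 507.7 -269.    20.1] yaw 1.514
[[[-0.216,0.188,0.082,0.084,0.162,0.012]]]
```

>>> {"name": "apply_moves", "arguments": {
  "commands": [
    [[-0.1,0.08,0.04,0.08,0,0],[-0.08,0.06,0.03,0,0,0],[0,0.03,0,0,0,0],[0,0,0,0,0,0]]
  ]
}}

```text
clock: 31.47
eef_pos: [506.3, -276.8, 15.5]
tool_rot: [-1.575, 0.001, 1.515]
force: [0.6, -0.4, -0.4]
width: 79.9
```

>>> {"name": "apply_moves", "arguments": {
  "commands": [
    [[0,0,0,0,0,0],[0,0,0,0,0,0],[0,0,0,0,0,0],[0,0,0,0,0,0],[0,0,0,0,0,0],[0,0,0,0,0,0]]
  ],
  "claw": 45
}}

```text
clock: 31.97
eef_pos: [506.7, -277.7, 17.1]
tool_rot: [-1.576, 0.002, 1.514]
force: [-0.8, -0.2, -0.3]
width: 51.5
```

>>> {"name": "apply_moves", "arguments": {
  "commands": [
    [[0,0,0,0,0,0],[0,0,0,0,-0.5,0],[0,0,0,0,-1,0],[0,0,0,0,-1,0],[0,0,0,0,-1,0],[0,0,0,0,-1,0],[0,0,0,0,-1,0],[0,0,0,0,-1,0]]
  ],
  "claw": 66
}}

```text
clock: 32.63
eef_pos: [506.9, -277.6, 16.8]
tool_rot: [-1.574, 0.005, 2.107]
force: [-0.4, -0.2, 0.7]
width: 66.0
```

>>> {"name": "apply_moves", "arguments": {
  "commands": [
    [[0,0,0,0,-1,0],[0,0,0,0,-1,0],[0,0,0,0,-1,0],[0,0,0,0,-1,0],[0,0,0,0,-1,0],[0,0,0,0,-1,0],[0,0,0,0,-1,0],[0,0,0,0,-1,0]]
  ]
}}

```text
clock: 33.3
eef_pos: [506.6, -278.1, 15.9]
tool_rot: [-1.569, 0.005, 2.84]
force: [-0.8, 0.5, 0.1]
width: 65.9
```

```bash
python3 - <<'E'
from h import *
st()
E
```

```text
33.3 [ 506.6 -278.1   15.9] [-1.569  0.005  2.84 ] [-0.8  0.5  0.1] 65.89354624479769 [ 0.96  1.   -0.85  1.86  1.06  0.81  2.37]
```

>>> {"name": "apply_moves", "arguments": {
  "commands": [
    [[0,0.05,0,0,0,0],[0,0.02,0,0,0,0],[0,0,0,0,0,0]]
  ]
}}

```text
clock: 33.55
eef_pos: [506.3, -278.2, 12.2]
tool_rot: [-1.57, 0.004, 2.838]
force: [-0.2, 0.2, -0.1]
width: 66.2
```

>>> {"name": "apply_moves", "arguments": {
  "commands": [
    [[0,0,0,0,0,0],[0,0,0,0,0,0],[0,0,0,0,0,0],[0,0,0,0,0,0],[0,0,0,0,0,0]]
  ],
  "claw": 45
}}

```text
clock: 33.97
eef_pos: [506.4, -278.2, 12.9]
tool_rot: [-1.568, 0.005, 2.833]
force: [0.6, 0.1, -0.4]
width: 51.7
```

>>> {"name": "apply_moves", "arguments": {
  "commands": [
    [[0,-0.5,0,0,0,0],[0,-0.9,0,0,0,0],[0,-0.9,0,0,0,0],[0,-0.9,0,0,0,0],[0,-0.9,0,0,0,0],[0,-0.5,0,0,0,0],[0,0,0,0,0,0]]
  ]
}}

```text
clock: 34.55
eef_pos: [504.1, -276.0, 201.5]
tool_rot: [-1.57, -0.003, 2.832]
force: [1.1, 0.5, -1.2]
width: 52.0
```

```bash
python3 - <<'E'
from h import *
s=st();plan(582,205,200,2.75,v=.8);cam('wrist');d=cam('wrist')
im=d['image'][:,:,:].astype(int); m=(im.min(2)>215).astype(np.uint8); m[:250]=0;m[395:]=0;m[:,:240]=0;m[:,392:]=0
k=max(cv2.findContours(m,0,1)[0],key=cv2.contourArea); k=cv2.convexHull(k); print(cv2.fitEllipse(k))
E
```

```text
34.55 [ 504.1 -276.   201.5] [-1.57  -0.003  2.832] [ 1.1  0.5 -1.2] 52.04628534177513 [ 1.07  0.77 -1.06  1.74  0.75  1.1   2.59]
16 rows, clock 34.55 at [ 504.1 -276.   201.5] yaw 2.832
[[[0.113,0.002,-0.753,0,0.059,0.002], [0.117,0.002,-0.752,0,0.059,0.002], [0.121,0.002,-0.752,0,0.059,0.002], [0.124,0.002,-0.751,0,0.059,0.002], [0.128,0.002,-0.75,0,0.059,0.002], [0.132,0.002,-0.75,0,0.059,0.002], [0.136,0.002,-0.749,0,0.059,0.002], [0.14,0.002,-0.748,0,0.059,0.002]]]
[[[0.144,0.002,-0.748,0,0.059,0.002], [0.148,0.002,-0.747,0,0.059,0.002], [0.151,0.002,-0.746,0,0.059,0.002], [0.155,0.002,-0.745,0,0.059,0.002], [0.159,0.002,-0.745,0,0.059,0.002], [0.163,0.002,-0.744,0,0.059,0.002], [0.167,0.002,-0.743,0,0.059,0.002], [0.171,0.002,-0.742,0,0.059,0.002]]]
((316.06854248046875, 324.5664978027344), (130.7013702392578, 144.6583709716797), 95.4192886352539)
```

>>> {"name": "apply_moves", "arguments": {
  "commands": [
    [[0.11,-0.03,-0.75,-0.03,0.06,0.04],[0.12,-0.03,-0.75,-0.03,0.06,0.04],[0.12,-0.03,-0.75,-0.03,0.06,0.04],[0.12,-0.03,-0.75,-0.03,0.06,0.04],[0.13,-0.03,-0.75,-0.03,0.06,0.04],[0.13,-0.03,-0.75,-0.03,0.06,0.04],[0.14,-0.03,-0.75,-0.03,0.06,0.04],[0.14,-0.03,-0.75,-0.03,0.06,0.04]]
  ]
}}

```text
clock: 35.32
eef_pos: [533.6, -39.4, 191.8]
tool_rot: [-1.582, -0.006, 2.767]
force: [0.2, 0.0, -0.7]
width: 52.2
```

>>> {"name": "apply_moves", "arguments": {
  "commands": [
    [[0.14,-0.03,-0.75,-0.03,0.06,0.04],[0.15,-0.03,-0.75,-0.03,0.06,0.04],[0.15,-0.03,-0.75,-0.03,0.06,0.04],[0.15,-0.03,-0.75,-0.03,0.06,0.04],[0.16,-0.03,-0.7,-0.03,0.06,0.04],[0.16,-0.03,-0.55,-0.03,0.06,0.04],[0.1,0,-0.3,0,0,0],[0,0,0,0,0,0]]
  ]
}}

```text
clock: 35.98
eef_pos: [556.0, 157.6, 185.7]
tool_rot: [-1.588, -0.009, 2.743]
force: [0.8, 0.1, -0.3]
width: 51.8
```

```bash
python3 - <<'E'
from h import *
cam('wrist');st();plan(586.4,223.1,145,2.75,v=.35)
E
```

```text
36.0333 [555.8 155.8 185.3] [-1.586 -0.009  2.742] [ 0.1 -0.  -0.3] 52.13303086350105 [ 0.26  0.76 -0.97  1.76  0.71  1.01  1.77]
7 rows, clock 36.0333 at [555.8 155.8 185.3] yaw 2.742
[[[-0.009,0.148,-0.262,0.024,-0.013,0.015], [-0.009,0.147,-0.262,0.024,-0.013,0.015], [-0.009,0.147,-0.262,0.024,-0.013,0.015], [-0.009,0.146,-0.263,0.024,-0.013,0.015], [-0.009,0.146,-0.263,0.024,-0.013,0.015], [-0.009,0.145,-0.263,0.024,-0.013,0.015], [-0.009,0.144,-0.263,0.024,-0.013,0.015]]]
```

>>> {"name": "apply_moves", "arguments": {
  "commands": [
    [[0,0.1,-0.26,0.02,0,0.01],[0,0.13,-0.26,0.02,0,0.01],[0,0.14,-0.26,0.02,0,0.01],[0,0.14,-0.26,0.02,0,0.01],[0,0.14,-0.26,0.02,0,0.01],[0,0.14,-0.25,0.02,0,0.01],[0,0.1,-0.2,0.02,0,0.01],[0,0,0,0,0,0]]
  ]
}}

```text
clock: 36.7
eef_pos: [583.7, 215.5, 139.7]
tool_rot: [-1.559, -0.007, 2.734]
force: [0.1, 0.1, -0.4]
width: 51.7
```

```bash
python3 - <<'E'
from h import *
cam('wrist');cam('wrist');st();plan(586.6,223.2,134,2.75,nmin=1)
E
```

```text
36.8 [583.5 213.8 140.4] [-1.558 -0.007  2.733] [ 0.5 -0.8  0.2] 51.733182058411685 [ 0.1   0.86 -0.89  1.66  0.76  1.03  1.68]
1 rows, clock 36.8 at [583.5 213.8 140.4] yaw 2.733
[[[0.021,0.157,-0.247,-0.144,-0.192,0.076]]]
```

>>> {"name": "apply_moves", "arguments": {
  "commands": [
    [[0.02,0.05,-0.22,-0.13,-0.19,0.08],[0,0.03,0,0,0,0],[0,0,0,0,0,0]]
  ]
}}

```text
clock: 37.05
eef_pos: [586.8, 221.7, 137.5]
tool_rot: [-1.57, 0.002, 2.751]
force: [0.2, -0.3, 0.3]
width: 52.0
```

```bash
python3 - <<'E'
from h import *
cam('wrist');cam('wrist');st();plan(586.6,223.2,131,2.75,nmin=1)
E
```

```text
37.15 [586.9 222.  137.8] [-1.571e+00  2.000e-03  2.750e+00] [ 0.5 -0.2 -0.1] 52.249462746876155 [ 0.09  0.86 -0.89  1.66  0.78  1.01  1.68]
1 rows, clock 37.15 at [586.9 222.  137.8] yaw 2.75
[[[0.018,0.17,-0.025,-0.001,0.005,-0.027]]]
```

>>> {"name": "apply_moves", "arguments": {
  "commands": [
    [[0.015,0.08,-0.02,0,0,-0.02],[0,0.06,0,0,0,0],[0,0,0,0,0,0]]
  ]
}}

```text
clock: 37.4
eef_pos: [586.9, 222.2, 132.3]
tool_rot: [-1.571, 0.001, 2.749]
force: [0.1, -0.1, -0.4]
width: 51.7
```

>>> {"name": "apply_moves", "arguments": {
  "commands": [
    [[0,0.04,0,0,0,0],[0,0.04,0,0,0,0],[0,0,0,0,0,0]]
  ]
}}

```text
clock: 37.65
eef_pos: [587.0, 221.7, 128.6]
tool_rot: [-1.57, 0.001, 2.749]
force: [0.4, -0.3, -1.1]
width: 51.7
```

>>> {"name": "apply_moves", "arguments": {
  "commands": [
    [[0,0.04,0,0,0,0],[0,0.03,0,0,0,0],[0,0.02,0,0,0,0]]
  ]
}}

```text
clock: 37.9
eef_pos: [587.3, 222.0, 126.6]
tool_rot: [-1.571, 0.003, 2.748]
force: [-1.8, -2.8, 7.3]
width: 51.8
```

```bash
python3 - <<'E'
from h import *
st();cam('wrist');st()
E
```

```text
37.9 [587.3 222.  126.6] [-1.571  0.003  2.748] [-1.8 -2.8  7.3] 51.760344764038486 [ 0.09  0.88 -0.88  1.66  0.79  0.99  1.67]
37.95 [587.3 222.  126.7] [-1.571  0.003  2.748] [-2.4 -1.6  6. ] 52.224351835661416 [ 0.09  0.88 -0.88  1.66  0.79  0.99  1.67]
```

>>> {"name": "apply_moves", "arguments": {
  "commands": [
    [[0,0.03,0,0,1,0],[0,0.03,0,0,1,0],[0,0.03,0,0,1,0],[0,0.03,0,0,1,0],[0,0.03,0,0,1,0],[0,0.03,0,0,1,0]]
  ]
}}

```text
clock: 38.45
eef_pos: [586.6, 222.5, 122.7]
tool_rot: [-1.572, 0.003, 2.203]
force: [-2.7, -1.8, 7.1]
width: 52.2
```

```bash
python3 - <<'E'
from h import *
st();plan(586.6,223,120,2.2,nmin=1)
E
```

```text
38.45 [586.6 222.5 122.7] [-1.572  0.003  2.203] [-2.7 -1.8  7.1] 52.163163173902305 [ 0.02  0.83 -0.75  1.67  0.69  0.92  1.2 ]
1 rows, clock 38.45 at [586.6 222.5 122.7] yaw 2.203
[[[0.01,0.068,-0.006,0.018,0.036,-0.031]]]
```

>>> {"name": "apply_moves", "arguments": {
  "commands": [
    [[0,0.025,0,0,1,0],[0,0.025,0,0,1,0],[0,0.025,0,0,1,0],[0,0.025,0,0,1,0],[0,0.025,0,0,1,0],[0,0.025,0,0,1,0],[0,0.025,0,0,1,0],[0,0.025,0,0,1,0]]
  ]
}}

```text
clock: 39.12
eef_pos: [586.3, 221.9, 120.7]
tool_rot: [-1.578, 0.005, 1.471]
force: [-1.4, -1.6, 5.2]
width: 52.0
```

>>> {"name": "apply_moves", "arguments": {
  "commands": [
    [[0,0.025,0,0,1,0],[0,0.025,0,0,1,0],[0,0.025,0,0,1,0],[0,0.025,0,0,1,0]]
  ]
}}

```text
clock: 39.45
eef_pos: [586.1, 221.7, 119.7]
tool_rot: [-1.581, 0.003, 1.105]
force: [-1.8, -1.4, 4.7]
width: 51.7
```

```bash
python3 - <<'E'
from h import *
st()
E
```

```text
39.45 [586.1 221.7 119.7] [-1.581  0.003  1.105] [-1.8 -1.4  4.7] 51.6872672413419 [-0.14  0.76 -0.46  1.68  0.46  0.8   0.3 ]
```

>>> {"name": "apply_moves", "arguments": {
  "commands": [
    [[0,0,0,0,0,0],[0,0,0,0,0,0],[0,0,0,0,0,0],[0,0,0,0,0,0],[0,0,0,0,0,0],[0,0,0,0,0,0],[0,0,0,0,-0.5,0],[0,0,0,0,-1,0]]
  ],
  "claw": 68
}}

```text
clock: 40.12
eef_pos: [586.0, 222.7, 119.6]
tool_rot: [-1.581, 0.004, 1.247]
force: [-0.5, 0.0, -0.4]
width: 67.7
```

```bash
python3 - <<'E'
from h import *
d=cam('wrist');st();plan(586.4,222.7,119.5,2.85,w=1)
save(d,'w7.png',(180,180,460,420),2)
b=cam('scene');save(b,'s3.png',(300,120,440,240),4)
E
```

```text
40.1667 [586.  222.6 119.5] [-1.58   0.004  1.252] [-0.3 -0.4 -0.8] 68.57295671936758 [-0.12  0.77 -0.5   1.68  0.49  0.81  0.41]
19 rows, clock 40.1667 at [586.  222.6 119.5] yaw 1.252
[[[0,0,0,0.003,-0.964,-0.006], [0,0,0,0.003,-0.964,-0.006], [0,0,0,0.003,-0.964,-0.006], [0,0,0,0.003,-0.964,-0.006], [0,0,0,0.003,-0.964,-0.006], [0,0,0,0.003,-0.964,-0.006], [0,0,0,0.003,-0.964,-0.006], [0,0,-0.001,0.003,-0.964,-0.006]]]
[[[0,0,-0.001,0.003,-0.964,-0.006], [0,0,-0.001,0.003,-0.964,-0.006], [0,0,0,0.003,-0.964,-0.006], [0,0,0,0.003,-0.964,-0.006], [0,0,0,0.003,-0.964,-0.006], [0,0,0,0.003,-0.964,-0.006], [0,0,0,0.003,-0.964,-0.006], [0,0,0,0.003,-0.964,-0.006]]]
[[[0,0,0,0.003,-0.964,-0.006], [0,0,0,0.003,-0.964,-0.006], [0,0,0,0.003,-0.964,-0.006]]]
```

View pics/s3.png

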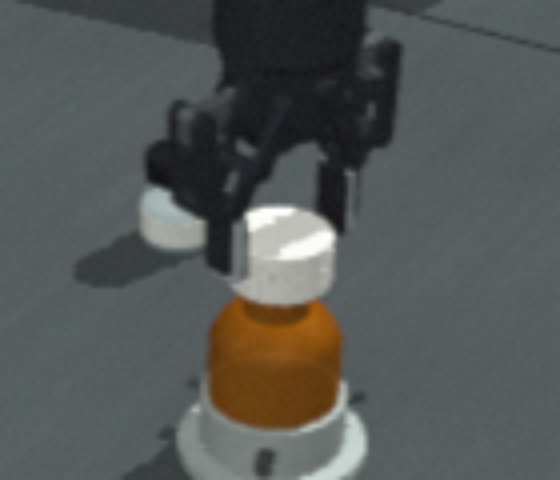

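The crop shows the released cap level and centred over the neck at (282,255), part-way on, with the fingers clear of it. Now turn back for a fresh grip.

>>> {"name": "apply_moves", "arguments": {
  "commands": [
    [[0,0,0,0,-1,0],[0,0,0,0,-1,0],[0,0,0,0,-1,0],[0,0,0,0,-1,0],[0,0,0,0,-1,0],[0,0,0,0,-1,0],[0,0,0,0,-1,0],[0,0,0,0,-1,0]]
  ]
}}

```text
clock: 40.88
eef_pos: [586.1, 222.0, 119.0]
tool_rot: [-1.575, 0.009, 1.954]
force: [0.1, 0.7, 0.5]
width: 68.0
```

>>> {"name": "apply_moves", "arguments": {
  "commands": [
    [[0,0,0,0,-1,0],[0,0,0,0,-1,0],[0,0,0,0,-1,0],[0,0,0,0,-1,0],[0,0,0,0,-1,0],[0,0,0,0,-1,0],[0,0,0,0,-1,0],[0,0,0,0,-1,0]]
  ]
}}

```text
clock: 41.55
eef_pos: [586.4, 220.5, 118.0]
tool_rot: [-1.567, 0.008, 2.667]
force: [0.4, -0.6, -0.1]
width: 67.9
```

```bash
python3 - <<'E'
from h import *
cam('wrist');st();plan(586.4,222.6,119,2.8)
E
```

```text
41.6 [586.4 220.4 117.8] [-1.567  0.008  2.671] [ 0.5  0.2 -0. ] 67.91524808442693 [ 0.07  0.88 -0.86  1.67  0.79  0.97  1.59]
2 rows, clock 41.6 at [586.4 220.4 117.8] yaw 2.671
[[[0.013,-0.015,-0.025,-0.026,-0.739,-0.042], [0.011,-0.015,-0.026,-0.026,-0.739,-0.042]]]
```

Adjust, grip, then begin screwing.

>>> {"name": "apply_moves", "arguments": {
  "commands": [
    [[0.01,0,-0.02,-0.02,-0.8,-0.04],[0.01,0,-0.02,-0.02,-0.8,-0.04],[0,0,0,0,0,0]]
  ]
}}

```text
clock: 41.85
eef_pos: [586.3, 221.7, 117.3]
tool_rot: [-1.569, -0.001, 2.805]
force: [0.4, 0.3, 0.4]
width: 68.2
```

>>> {"name": "apply_moves", "arguments": {
  "commands": [
    [[0,0,0,0,0,0],[0,0,0,0,0,0],[0,0,0,0,0,0],[0,0,0,0,0,0],[0,0,0,0,0,0]]
  ],
  "claw": 45
}}

```text
clock: 42.27
eef_pos: [585.6, 221.9, 117.7]
tool_rot: [-1.569, -0.001, 2.792]
force: [-0.3, -0.7, -0.5]
width: 52.0
```

>>> {"name": "apply_moves", "arguments": {
  "commands": [
    [[0,0.02,0,0,1,0],[0,0.02,0,0,1,0],[0,0.02,0,0,1,0],[0,0.02,0,0,1,0],[0,0.02,0,0,1,0],[0,0.02,0,0,1,0],[0,0.02,0,0,1,0],[0,0.02,0,0,1,0]]
  ]
}}

```text
clock: 42.93
eef_pos: [585.5, 222.5, 115.4]
tool_rot: [-1.57, 0.002, 2.056]
force: [-1.1, -1.2, 3.7]
width: 51.9
```

```bash
python3 - <<'E'
from h import *
s=st();print(np.round(s['torque'],2));plan(586.6,222.8,115,2)
E
```

```text
42.9333 [585.5 222.5 115.4] [-1.570e+00  2.000e-03  2.056e+00] [-1.1 -1.2  3.7] 51.874795419562595 [ 0.    0.83 -0.71  1.68  0.67  0.89  1.07]
[-0.2   0.31  0.06]
1 rows, clock 42.9333 at [585.5 222.5 115.4] yaw 2.056
[[[-0.005,0.011,-0.028,-0.006,0.64,-0.027]]]
```

>>> {"name": "apply_moves", "arguments": {
  "commands": [
    [[0,0.02,0,0,1,0],[0,0.02,0,0,1,0],[0,0.02,0,0,1,0],[0,0.02,0,0,1,0],[0,0.02,0,0,1,0],[0,0.02,0,0,1,0],[0,0.02,0,0,1,0],[0,0.02,0,0,1,0]]
  ]
}}

```text
clock: 43.6
eef_pos: [585.6, 222.3, 113.1]
tool_rot: [-1.576, 0.004, 1.316]
force: [0.4, -1.0, 1.2]
width: 52.1
```

>>> {"name": "apply_moves", "arguments": {
  "commands": [
    [[0,0.02,0,0,1,0],[0,0.02,0,0,1,0],[0,0.02,0,0,1,0],[0,0.02,0,0,1,0],[0,0.02,0,0,1,0],[0,0.02,0,0,1,0],[0,0.02,0,0,1,0]]
  ]
}}

```text
clock: 44.18
eef_pos: [585.7, 222.2, 110.6]
tool_rot: [-1.58, -0.001, 0.669]
force: [-1.4, -1.2, 6.1]
width: 51.9
```

>>> {"name": "apply_moves", "arguments": {
  "commands": [
    [[0,0.015,0,0,1,0],[0,0.015,0,0,1,0],[0,0.015,0,0,1,0]]
  ]
}}

```text
clock: 44.43
eef_pos: [585.5, 221.7, 110.6]
tool_rot: [-1.581, -0.004, 0.392]
force: [-1.3, -0.8, 4.4]
width: 51.9
```

```bash
python3 - <<'E'
from h import *
s=st();print(np.round(s['torque'],2))
E
```

```text
44.4333 [585.5 221.7 110.6] [-1.581 -0.004  0.392] [-1.3 -0.8  4.4] 51.93391344085022 [-0.25  0.75 -0.26  1.69  0.28  0.74 -0.27]
[-0.15  0.38  0.07]
```

>>> {"name": "apply_moves", "arguments": {
  "commands": [
    [[0,0.015,0,0,1,0],[0,0.015,0,0,1,0],[0,0.015,0,0,1,0],[0,0.015,0,0,1,0]]
  ]
}}

```text
clock: 44.77
eef_pos: [585.1, 221.4, 110.7]
tool_rot: [-1.58, -0.008, 0.022]
force: [-0.9, -0.6, 3.4]
width: 51.8
```

```bash
python3 - <<'E'
from h import *
s=st();print(np.round(s['torque'],2),np.round(s['tau'],2))
E
```

```text
44.7667 [585.1 221.4 110.7] [-1.58  -0.008  0.022] [-0.9 -0.6  3.4] 51.840850976270076 [-0.32  0.74 -0.16  1.7   0.18  0.72 -0.55]
[-0.01  0.42  0.07] [  0.99 -55.21  -2.07 -15.03   0.43  -0.47   0.81]
```

>>> {"name": "apply_moves", "arguments": {
  "commands": [
    [[0,-0.04,0,0,0,0],[0,-0.04,0,0,0,0]]
  ]
}}

```text
clock: 44.93
eef_pos: [584.7, 221.5, 111.6]
tool_rot: [-1.581, -0.008, 0.021]
force: [5.5, 1.8, -19.2]
width: 51.3
```

>>> {"name": "apply_moves", "arguments": {
  "commands": [
    [[0,0,0,0,0,0],[0,0,0,0,0,0],[0,0,0,0,0,0],[0,0,0,0,0,0],[0,0,0,0,0,0],[0,-0.2,0,0,0,0],[0,-0.6,0,0,0,0],[0,-0.8,0,0,0,0]]
  ],
  "claw": 82
}}

```text
clock: 45.6
eef_pos: [580.3, 220.5, 173.4]
tool_rot: [-1.585, 0.004, 0.028]
force: [1.0, 0.5, 0.0]
width: 82.0
```

>>> {"name": "apply_moves", "arguments": {
  "commands": [
    [[0,-0.8,0,0,0,0],[0,-0.8,-0.3,0,0,0],[0,-0.3,-0.6,0,0,0],[0,0,-0.6,0,0,0],[0,0,-0.6,0,0,0],[0,0,-0.3,0,0,0],[0,0,0,0,0,0]]
  ]
}}

```text
clock: 46.18
eef_pos: [587.3, 127.1, 269.3]
tool_rot: [-1.577, -0.016, 0.035]
force: [1.1, -0.0, -0.4]
width: 82.0
```

```bash
python3 - <<'E'
from h import *
st();cam('wrist');a=cam('top');b=cam('scene');w=cam('wrist')
caps(a,32,205,(330,225,480,295),100)
for z in(132,): caps(w,z,190,(200,20,450,240),500)
c1=cv2.resize(b['image'][165:245,320:420],(500,400)); c2=cv2.resize(b['image'][230:390,120:320],(500,400))
cv2.imwrite('pics/f.png',np.hstack([c1,c2])[:,:,::-1][:, :1000][::1]); im=cv2.imread('pics/f.png'); cv2.imwrite('pics/f.png',cv2.resize(im,(800,320)))
E
```

```text
46.1833 [587.3 127.1 269.3] [-1.577 -0.016  0.035] [ 1.1 -0.  -0.4] 82.02507607941364 [-0.14  0.52 -0.2   1.62  0.13  1.   -0.34]
cap [396.2 254.9  10. ] [396.2 254.9  18.2  19.4] [ 505.4 -143.    32. ]
cap [344.  114.5  40.8] [337.3 112.3  47.1  78.3] [601.2 217.6 132. ]
cap [310.   99.3  45.1] [312.6  99.6  79.3  84.5] [583.5 225.4 132. ]
```

View pics/f.png

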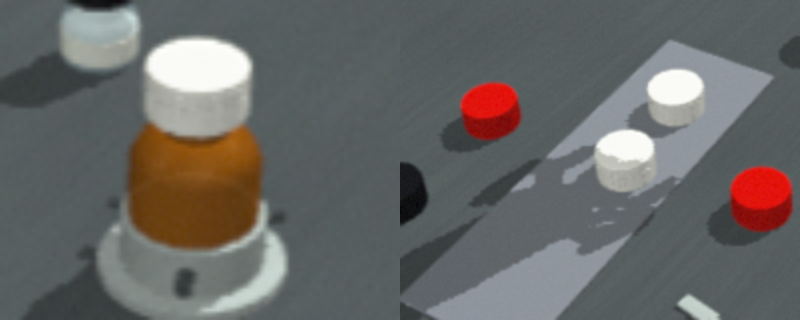

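The picture shows the cap level and low on the neck at (198,85). Both other caps stand upright on the mat, at (675,97) and (625,160). The pull test met about 19 N with only 1 mm of lift, so the cap is locked.

```bash
python3 -c "
from h import *
print(finish_job())"
```

```text
the job is handed in; nothing more can be done
None
```

The amber bottle is closed with the third cap, and I handed the job in at about 46 s of the 72 s allowed. `finish_job()` gives no verdict, so the result rests on my own checks.

- **First cap:** it dropped over the neck with no resistance, so it is the loose one. I put it back on the mat.
- **Second cap:** it stayed on top of the rim (about 20 N of push) at every offset I tried, so it does not fit. I put it back too, about 10 mm from where it first stood.
- **Third cap:** it caught and went down at the thread's 18 mm per turn. I let go of it about 5 mm above the rim, took a fresh grip, and screwed it until it stopped going down, at the height expected for home.

**Last checks:**
- Pulling up on the closed cap met about 19 N with about 1 mm of movement.
- The last picture shows it level on the neck, with the other two caps upright on the mat and the fingers clear.
- I did not check the final positions of the beaker, jar and spatula, but nothing touched them.

**What disagreed:**
- Turning on past the stop showed almost no rise in torque, so "home" rests on the height and the pull test.
- The last wrist-camera fix put the cap centre about 3–4 mm from my working neck position. The other white patch it picked up suggests glare on the cap top, so I trusted the gripper's centring.
- The last top-view check found only the second cap. The first shows only in the final picture.

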